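# Clamp the plug gauge in the inspection fixture

### The arm

A 6-joint arm with a two-finger parallel gripper is mounted at the origin on the work surface. World frame = base frame: x ahead of the robot, y to its left, z up, the work surface at z = 0. Lengths are in mm, angles in rad, forces in N, time in s.
With the tool pointing down it reaches from about 300 to 775 mm from the base axis. Payload 14.6 kg.
Tool frame: the origin (TCP) lies at the very end of the fingers, on their centre line; the grasp point (between the pads) lies 19 mm behind it; z points along the fingers, y is the direction in which the jaws open and shut (so a half turn about z gives the same grasp; the last joint's range is limited). The gripper opens to 94 mm and grips with 3 to 60 N. Pads are 16 mm wide; open, the fingers measure 119 mm over their backs; the gripper's body (75 mm by 177 mm) begins 78 mm behind the grasp point.
Start: joints at [-1.247, 0.3, 1.521, -0, 1.321, -0.067], TCP at [209.503, -508.525, 205.446] pointing down, gripper open.
Joint ranges: [-3.03, 3.03], [-0.79, 2.21], [0.23, 2.52], [-1.04, 4.18], [0, 3.07], [-2.55, 2.55]. Speed limits (rad/s): [2.22, 2.22, 2.57, 3.14, 3.14, 3.14].

### API

Orientations are given as [roll, pitch, yaw] about the fixed x, y, z axes, in that order (R = Rz(yaw) Ry(pitch) Rx(roll)).
In Python, from cell import manip gives the robot as it stands.
- The arm moves only by the shell command python3 -m inch 'ROWS' [FORCE]. ROWS is a JSON object of lists of equal length, an entry for each row: "grip": the opening, from -1 (shut) to 1 (fully open), so that 0 is half open; "travel": the shift along the world's x, y, z in cm, a list of three; "turn": the turn, a rotation vector about the world's x, y, z in degrees, a list of three. A call has 1 to 10 rows; each row is the pose to reach, as a shift and turn from the pose measured when the call began; what a row does not reach only later rows make up. A row lasts 1/8 s, in which the tool goes at most 62.5 mm and 10.7 degrees, less where a joint would pass 70% of its speed; a pose out of reach is approached as far as the arm can. A call with a gripper value outside its range is refused whole. The fingers move at their own pace and stop on an object; FORCE is the grip in N (left out, the last holds). Time passes only in rows, so rows that repeat a pose let the fingers close. It gives the time, the measured TCP pose, the force and the opening at its end, in the units of the state.
- manip.read_state(): the state, without advancing time (a new reading comes with each control period).
- manip.camera(name): name is "scene" or "top"; returns (picture, depth): 420x560x3 uint8, red, green, blue; 420x560 float32, mm along the optical axis (not along the pixel's ray), 0 where there is no reading.
- manip.calibration(name): a dict with "fx", "fy", "cx", "cy" (pixels), "world_from_camera" (4x4, takes a point from camera to world coordinates). Camera axes: x right, y up, looking along -z (the intrinsics and any distortion apply to the point x, -y, -z); pixel columns grow to the right and rows downward; lengths in mm; the calibration is good to about 2 mm. A picture is of the moment at which its call begins. calibration takes no time and is no camera call.
- manip.sign_off(): hands the job in, once; it reports no verdict.
Trained networks look in the newest picture that a camera, given by its name, has taken for a name from the list of things; names that differ only in an ending like _2 or _b are one class to them, and where a whole thing is asked for, a point or a joint stands for the part that bears it (a point fixed in the world has none). Each returns a list of dicts, best first, with "p" (0 to 1); they miss things now and then, are a little off and sometimes report something else, mostly with a low value. They report only what shows in the picture. A call takes as long as a camera call. They do not tell look-alikes from the thing itself.
- manip.look_for(camera, label): "bbox" ([left, top, right, bottom] in pixels, round what is visible of it).
The state is a dict: "clock": time; "joints": joint angles; "qd": joint speeds; "effort": joint torques, N m; "eef_pos": TCP position; "eef_rot": TCP orientation; "wrist_force": force on the tool from outside, world axes, zero at the start; "moment": the same for the moment, N m; "finger_gap": finger opening in mm.
Only numpy, scipy, OpenCV 4.12 (cv2) and the standard library are available. Lean on these libraries where they do the work, as an engineer would, in place of code of your own. Each camera call takes 0.05 s, during which the arm holds its last target.

### The job

Snap the plug gauge straight forward out of its two spring clips and lay it, without dropping it on the bench, with its handle centred across the rests of the clamping fixture, then let go. Slide the movable jaw up until the handle is held against the fixed jaw, hook the claw of the draw latch over the keeper, and swing the latch lever right down over centre so that the gauge is clamped. Leave the rest of the bench as it is.

Things in the scene. Friction and masses are not known exactly. Their poses are not given: they have to be found in the camera images.
- gauge: The plug gauge, 180 g: round aluminium handle 18 mm across, 120 mm long, with dark knurl rings, and a steel plug 24 mm across on each end (30 mm long at +y, 16 mm at -y); 166 mm overall. Origin on the axis at mid-handle; y runs along the axis. It starts held level in the two clips of the rack, along the rack's y.
- rack: Low aluminium clip rack, fixed: base plate 100 x 220 x 10 mm with two posts 94 mm tall at y = -40 and +40 mm (66 mm clear between them; free room for fingers there, before and behind the handle). Origin: on the underside, 70 mm below the gauge's axis. Each post bears a clip opening to the rack's -x.
- clips (a point): Midway between the two spring-steel C clips (each 12 mm wide), on the axis of the clipped gauge, 70 mm above the bench. The clip lips, 14 mm apart, spring open when the gauge is pulled towards the rack's -x with some 10 to 15 N; it is out and free after 25 mm. Then it can be lifted.
- fixture: Clamping fixture, fixed: dark base plate 285 x 100 x 12 mm, long along its x. Origin: base underside, below the place of the clamped gauge. Fixed jaw: two steel horns at y = -36 and +36 mm, faces at x = -9 mm, 62 mm tall. The movable jaw is on their +x side, the draw latch on the -x side.
- seat (a point): Where the clamped gauge's axis lies: fixture x = 0, y = 0, 45 mm above the bench, axis along the fixture's y. The gauge lies on two steel rests (tops at 36 mm, 18 mm wide, at y = -36 and +36 mm). Between them (y -27 to +27 mm) it is open down to a bar with its top at 18.5 mm, so fingers fit. The opening in x is 18 mm plus joint jaw.
- jaw (a joint): Slide of the movable jaw along the fixture's x, in m: 0 when its pads just touch a gauge handle lying against the fixed jaw, positive when open (to 0.045); slightly negative when clamped. Stiff: it stays where it is left, moved by 3 to 4 N.
- jaw_tab (a point): Middle of the top edge of the movable jaw's upright tab: 10 mm thick in x, 30 mm wide in y, top 76 mm above the bench, at fixture x = 61 mm + joint jaw. Pinch it, or push its outer (+x) face, to slide the jaw towards -x. 18 mm before it (in -x) stands a cross-piece 12 mm thick, top at 62 mm.
- jaw_pad: The two sprung steel pads of the movable jaw, at y = -36 and +36 mm, that press on the gauge handle (4.5 N per mm, up to 7 mm; about 14 N when latched). Its origin travels along with the jaw.
- keeper (a point): Centre of the keeper bar: level steel bar 8 mm thick, 22 mm long along y on two small posts, at fixture x = -58 mm + joint jaw, 42 mm above the bench. It belongs to the movable jaw: pulled to -x it closes the jaw. With the jaw up against the gauge and the lever raised the claw reaches over it; the lever follows as the claw is moved.
- lever (a joint): Draw-latch lever, rad: 0 = shut, level, pointing to the fixture's -x; grows as it swings up and over to +x (1.57 upright, limit 2.1). A flat plate 28 mm wide, 5 mm thick, from 22 to 52 mm from the pivot; shut, its top is 48 mm above the bench. It stays where left and swings with 1 to 4 N at its end. Pressed fully down with the claw hooked it passes over centre and stays.
- lever_pivot (a point): Pivot axis (along y) of the draw-latch lever, between two ears: fixture x = -108 mm, 44 mm above the bench.
- lever_end (a point): Top (pushed) face of the lever plate, 50 mm from the pivot, near its free end. Pushed from its +x side over and down to shut.
- claw (a joint): Claw angle at its pivot on the lever, rad. The claw's elevation above level, towards +x, is joint claw minus joint lever. The claw's pivot is 14 mm from the lever's pivot (0.2 rad below the lever's line). The claw starts standing steeply up and swings very lightly; let go below about 50 degrees it drops by its own weight.
- claw_pin (a point): Centre of the claw's cross-pin: two 10 mm ball ends, 24 mm over them along the fixture's y. Pinch it by the balls, fingers closing along the fixture's y; the claw then still turns freely about the pin. It is 60 mm out along the claw from the claw's pivot and 18 mm above that line.
- claw_tooth (a point): Middle of the claw's tooth, a downward finger 10 mm wide, 6 mm thick at the claw's end: 7 mm beyond the pin and 18 mm below it when the claw is level; the tooth reaches 7 mm further down. Hooked, this point is level with the keeper bar on its +x side, 7 mm from its centre when tight, the claw arm lying on the bar.
- spare_gauge: A thicker, shorter plug gauge (26 mm handle, 32 mm plugs, 160 mm overall) lying on the bench: leave it alone.
- ring_gauge: Steel ring gauge, 60 mm across, 20 mm high, lying flat: leave it alone.
- micrometer: Small U-shaped micrometer, about 60 x 110 x 16 mm, lying on the bench: leave it alone.
- screwdriver: Screwdriver with black handle, 160 mm, lying on the bench: leave it alone.
- vee_block: Plain steel block 50 x 50 x 42 mm: leave it alone.
- pen_cup: Blue round cup 68 mm across, 85 mm tall: leave it alone.
- oil_can: Small white bottle 44 mm across, 100 mm tall: leave it alone.
Not all that is in view belongs to the job. Leave any green or turquoise look-alike of the gauge alone.

How it is judged (in metres and radians):
On the way, in this order (a step that is already met when the one before it is completed fails the run):
1. the gauge is pulled straight forward out of both clips (x of gauge in the frame of rack below -0.022 m and z of gauge in the frame of rack between 0.05 and 0.09 m and angle between the y axis of gauge and the y axis of rack, either way round below 0.35 rad), for 0.02 s.
2. the gauge lies released on the rests between the jaws (x of gauge in the frame of fixture between -0.005 and 0.032 m and y of gauge in the frame of fixture between -0.018 and 0.018 m and z of gauge in the frame of fixture between 0.041 and 0.049 m and contact force between gauge and the fingers below 0.1 N and linear speed of gauge below 0.03 m/s), for 0.1 s.
3. the movable jaw is slid up until the handle is against the fixed jaw (value of joint jaw below 0.004 m and x of gauge in the frame of fixture below 0.005 m), for 0.1 s.
4. the claw is hooked over the keeper with the lever still up (x of claw_tooth in the frame of keeper between 0.004 and 0.02 m and z of claw_tooth in the frame of keeper below 0.004 m and value of joint lever above 0.7 rad), for 0.1 s.
At the end, for the whole second after the job is handed in: The gauge lies across the rests of the fixture between the jaws, handle centred within 18 mm, at its clamped place within 5 mm, along the fixture's y within 0.08 rad, pressed by the pads with more than 4 N; the claw is hooked behind the keeper and the lever is shut to within 0.12 rad; all at rest (value of joint lever below 0.12 rad and x of claw_tooth in the frame of keeper between 0.004 and 0.012 m and z of claw_tooth in the frame of keeper between -0.008 and 0.005 m and contact force between gauge and jaw_pad above 4 N and x of gauge in the frame of fixture between -0.005 and 0.005 m and y of gauge in the frame of fixture between -0.018 and 0.018 m and z of gauge in the frame of fixture between 0.04 and 0.052 m and angle between the y axis of gauge and the y axis of fixture, either way round below 0.08 rad and linear speed of gauge below 0.01 m/s); the robot touches nothing.
It fails at once if the gauge is dropped on the bench (height (world z) of gauge below 0.025 m).
It fails at once if a bystander is moved more than 30 mm (distance of any of spare_gauge, ring_gauge, micrometer, screwdriver, vee_block, pen_cup, oil_can from where it was at the start of the episode above 0.03 m).
It also fails if it takes over 64 s, if anything falls off the work surface, if the arm or the gripper's body presses on something with over 40 N, if the wrist force passes 120 N, or if a joint passes its speed limit or range.

## Working session

There is one attempt and no reset: what is moved stays moved. The work goes in short steps, Python scripts to look and compute and a shell command to move; the robot and the scene stay as the last step left them, time stands still between calls to the robot, and variables do not carry over. Pictures are saved under pics/ and viewed, and the job is handed in when it is done.

```bash
ls; mkdir -p pics; cat > h.py <<'E'
import numpy as np, cv2
from cell import manip
def snap(n,f,crop=None,sc=1):
    im,d=manip.camera(n)
    np.savez('last_%s.npz'%n,im=im,d=d)
    save(im,f,crop,sc)
    return im,d
def save(im,f,crop=None,sc=1):
    o=im[...,::-1]
    if crop: l,t,r,b=crop;o=o[t:b,l:r]
    if sc!=1:o=cv2.resize(o,None,fx=sc,fy=sc,interpolation=cv2.INTER_CUBIC)
    cv2.imwrite('pics/'+f,o)
def load(n):
    z=np.load('last_%s.npz'%n);return z['im'],z['d']
def cloud(n,d):
    c=manip.calibration(n);v,u=np.mgrid[0:d.shape[0],0:d.shape[1]]
    X=(u-c['cx'])/c['fx']*d;Y=-(v-c['cy'])/c['fy']*d
    P=np.stack([X,Y,-d,np.ones_like(d)],-1)
    W=P@np.array(c['world_from_camera']).T
    W=W[...,:3];W[d<=0]=np.nan
    return W
def proj(n,p):
    c=manip.calibration(n);q=np.linalg.inv(np.array(c['world_from_camera']))@np.append(p,1)
    return np.array([c['cx']+c['fx']*q[0]/-q[2],c['cy']-c['fy']*q[1]/-q[2]])
E
python3 - <<'E'
from h import *
for n in('scene','top'):
    snap(n,n+'0.png'); c=manip.calibration(n); print(n,{k:np.round(v,3).tolist() for k,v in c.items()})
    for l in ['gauge','rack','fixture','jaw_tab','keeper','lever','claw_pin','claw','lever_end','spare_gauge','jaw_pad']:
        print(l,[(x['bbox'],x['p']) for x in manip.look_for(n,l)][:3])
print(manip.read_state())
E
```

```text
pics
scene {'fx': 462.482, 'fy': 462.482, 'cx': 280.86, 'cy': 212.583, 'world_from_camera': [[-0.603, -0.466, 0.648, 1275.873], [0.797, -0.372, 0.476, 566.389], [0.019, 0.803, 0.595, 761.09], [0.0, 0.0, 0.0, 1.0]]}
gauge [([332.4, 249.1, 407.1, 271.1], 0.69), ([258.0, 176.1, 312.0, 186.5], 0.66)]
rack [([310.0, 245.0, 412.2, 313.8], 0.95)]
fixture [([190.4, 168.5, 204.2, 197.3], 0.73), ([176.2, 169.1, 272.0, 252.9], 0.66)]
jaw_tab [([220.8, 204.8, 255.7, 238.7], 0.69), ([198.6, 167.8, 207.0, 198.6], 0.29)]
keeper [([217.1, 202.1, 257.5, 237.3], 0.63), ([214.3, 161.8, 252.0, 177.5], 0.59)]
lever [([195.7, 168.2, 206.7, 196.1], 0.7), ([214.1, 203.4, 256.3, 237.4], 0.5)]
claw_pin [([173.0, 165.7, 272.9, 253.0], 0.69), ([190.6, 164.5, 202.8, 179.5], 0.65), ([197.0, 169.6, 206.8, 196.7], 0.38)]
claw [([194.2, 166.2, 203.0, 181.4], 0.65)]
lever_end [([190.8, 164.8, 207.8, 201.2], 0.53)]
spare_gauge [([307.1, 201.3, 365.7, 225.3], 0.84), ([193.8, 171.1, 204.9, 197.1], 0.29)]
jaw_pad []
top {'fx': 404.222, 'fy': 404.222, 'cx': 273.583, 'cy': 209.8, 'world_from_camera': [[0.006, 0.995, -0.104
[... 785 characters left out ...]
 220.7], 0.39)]
{'clock': 1.2, 'joints': array([-1.24663110e+00,  2.99879061e-01,  1.52100556e+00,  2.48618272e-05,
        1.32069549e+00, -6.65854327e-02]), 'qd': array([ 1.72247556e-03, -1.62788426e-03, -1.20243673e-03,  7.38126965e-04,
        4.28250407e-05,  1.25750098e-03]), 'effort': array([-2.01050818e-03, -5.31674016e+01, -3.52917731e+01,  7.08047929e-02,
        2.13481765e-02, -2.28788082e-06]), 'eef_pos': array([ 209.492928  , -508.52881505,  205.4547194 ]), 'eef_rot': array([ 3.14157853e+00, -2.32003404e-05,  3.90744505e-01]), 'wrist_force': array([ 0.1556554 , -0.27486543, -1.05245613]), 'moment': array([-0.01546892, -0.00843613,  0.03233903]), 'finger_gap': 94.15271395329322}
```

```bash
python3 - <<'E'
from h import *
im,d=load('top');save(im,'top1.png',(80,150,400,340),2.5)
im,d=load('scene');save(im,'scene1.png',(160,140,440,340),2.8)
E
```

```text
(no output)
```

View pics/top1.png

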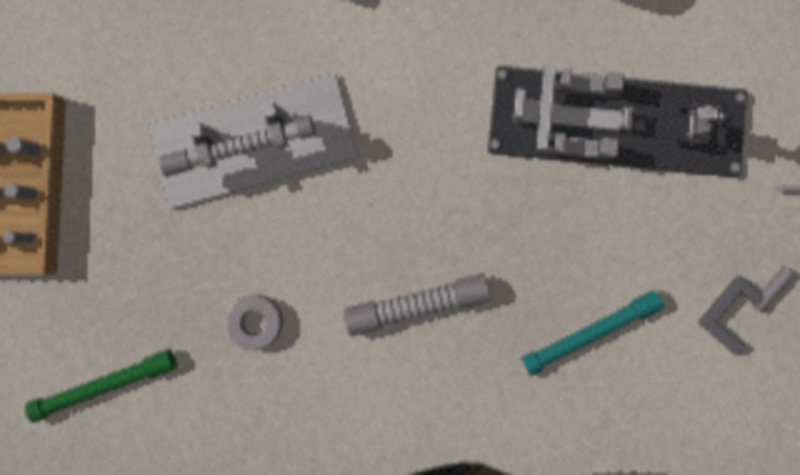

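View pics/scene1.png

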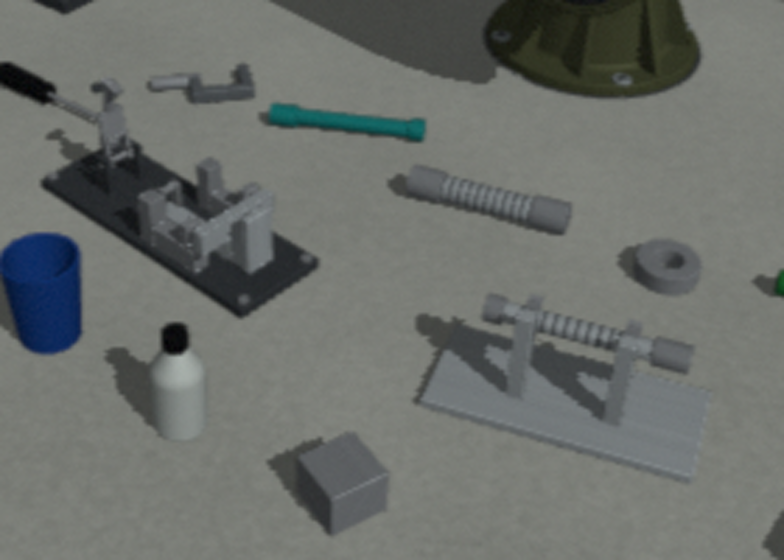

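View pics/scene0.png

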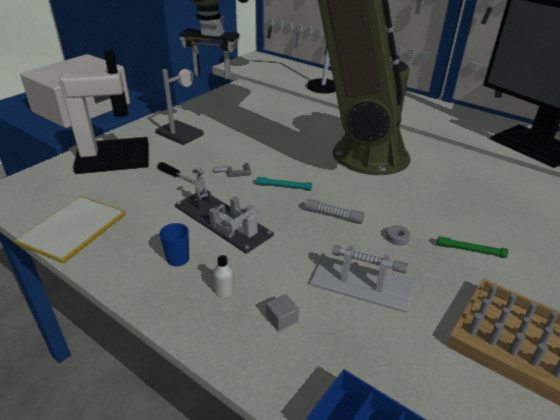

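```bash
python3 - <<'E'
from h import *
im,d=load('top');W=cloud('top',d)
print('bench z',np.nanmedian(W[230:255,200:300,2]))
def stat(box,zlo,zhi,name):
    l,t,r,b=box;P=W[t:b,l:r].reshape(-1,3);P=P[(P[:,2]>zlo)&(P[:,2]<zhi)]
    rc=cv2.minAreaRect(P[:,:2].astype(np.float32));print(name,len(P),P.mean(0).round(1),rc, cv2.boxPoints(rc).round(0).tolist())
stat((136,172,226,238),5,120,'rack all')
stat((136,172,226,238),58,120,'rack high')
stat((136,172,226,238),5,16,'rack base')
stat((268,170,385,225),7,18,'fix base')
stat((268,170,385,225),7,140,'fix all')
np.set_printoptions(linewidth=250)
print(W[174:222:2,270:384:2,2].round(0).astype(int) if False else '')
hm=np.nan_to_num(W[...,2]);
g=np.clip(hm/110*255,0,255).astype(np.uint8);g=cv2.applyColorMap(g,cv2.COLORMAP_JET)
a=cv2.resize(g[168:228,132:232],None,fx=7,fy=7,interpolation=0);b=cv2.resize(g[168:228,268:388],None,fx=6.5,fy=6.5,interpolation=0)
cv2.imwrite('pics/ha.png',a);cv2.imwrite('pics/hb.png',b)
im,d=load('scene');Ws=cloud('scene',d)
P=Ws[160:320,170:420].reshape(-1,3)
W=Ws
stat((300,235,420,320),5,16,'rack base s')
stat((170,160,280,258),7,18,'fix base s')
E
```

```text
bench z 0.8651547442500487
rack all 2824 [549.4 267.8  26.5] ((555.6925048828125, 273.2720642089844), (185.90110778808594, 251.20321655273438), 0.38738372921943665) [[462.0, 398.0], [464.0, 147.0], [649.0, 148.0], [648.0, 399.0]]
rack high 619 [541.9 274.1  80.2] ((547.09912109375, 276.04840087890625), (44.812259674072266, 165.7959747314453), 16.5312442779541) [[502.0, 349.0], [549.0, 190.0], [592.0, 203.0], [545.0, 362.0]]
rack base 2137 [551.5 265.8  10.7] ((555.6925048828125, 273.2720642089844), (185.90110778808594, 251.20321655273438), 0.38738372921943665) [[462.0, 398.0], [464.0, 147.0], [649.0, 148.0], [648.0, 399.0]]
fix base 2484 [ 572.2 -149.9   12.8] ((587.8980712890625, -148.2137908935547), (300.1323547363281, 137.08538818359375), 84.22328186035156) [[505.0, -291.0], [641.0, -304.0], [671.0, -6.0], [535.0, 8.0]]
fix all 3574 [ 573.7 -137.9   24.4] ((587.8980712890625, -148.2137908935547), (300.1323547363281, 137.08538818359375), 84.22328186035156) [[505.0, -291.0], [641.0, -304.0], [671.0, -6.0], [535.0, 8.0]]

rack base s 2950 [553.4 274.5  10.6] ((502.6539001464844, 239.17108154296875), (262.29010009765625, 237.82546997070312), 29.154380798339844) [[330.0, 279.0], [446.0, 71.0], [675.0, 199.0], [559.0, 407.0]]
fix base s 1804 [ 558.7 -155.4   13.1] ((513.8322143554688, -164.7697296142578), (406.9020690917969, 308.9974060058594), 51.95590591430664) [[267.0, -230.0], [510.0, -420.0], [761.0, -100.0], [518.0, 91.0]]
```

View pics/ha.png

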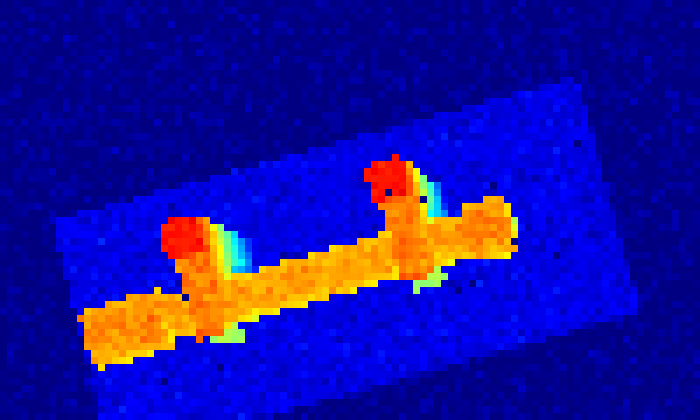

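View pics/hb.png

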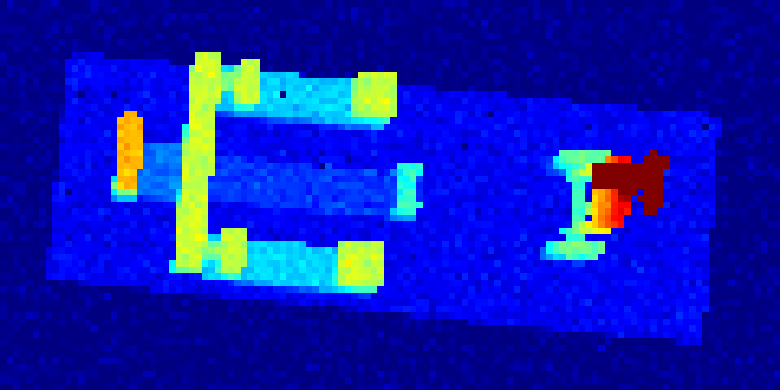

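```bash
python3 - <<'E'
from h import *
def comp(m):
    n,l,s,c=cv2.connectedComponentsWithStats(m.astype(np.uint8));k=1+np.argmax(s[1:,4]);return l==k
for n,bx in(('top',{'rack':(132,168,232,242),'fix':(262,165,390,230)}),('scene',{'rack':(295,235,425,320),'fix':(165,150,285,260)})):
    im,d=load(n);W=cloud(n,cv2.medianBlur(d,3))
    for k,(l,t,r,b) in bx.items():
        w=W[t:b,l:r];m=comp((w[...,2]>6)); 
        m2=m&(w[...,2]<17);P=w[m2]
        rc=cv2.minAreaRect(P[:,:2].astype(np.float32));print(n,k,len(P),np.round(rc[0],1),np.round(rc[1],1),rc[2],P[:,2].mean())
        if n=='top':
            for lo,hi in((15,22),(30,40),(40,52),(55,68),(70,85),(85,130)):
                mm=m&(w[...,2]>lo)&(w[...,2]<hi)
                nn,ll,s,c=cv2.connectedComponentsWithStats(mm.astype(np.uint8))
                for i in range(1,nn):
                    if s[i,4]>=12:
                        Q=w[ll==i];rc=cv2.minAreaRect(Q[:,:2].astype(np.float32));print('   ',lo,s[i,4],np.round(Q.mean(0),1),np.round(rc[0],1),np.round(rc[1],1),round(rc[2],1))
E
```

```text
top rack 2066 [551.3 272.7] [101.2 220.1] 16.07221794128418 10.989190281961047
    70 522 [539.  274.5  78.9] [547.7 276.5] [ 43.2 166.5] 15.7
    85 34 [574.2 236.6  92.5] [574.6 237.4] [13.8 14.3] 8.0
    85 33 [552.2 313.8  92.6] [552.5 314. ] [13.4 13.5] 2.4
top fix 2452 [ 576.  -139.7] [285.5 102. ] 84.41304779052734 12.785018341378606
    15 213 [ 578.8 -103.2   18.9] [ 582.  -104.1] [79.3 28.8] 85.3
    30 110 [ 614.1 -100.2   35.9] [616.4 -96.8] [60.7 20.5] 86.7
    30 99 [542.8 -96.8  36.6] [543.5 -96.5] [43.8 20. ] 87.0
    40 59 [ 569.2 -216.7   48.1] [ 567.8 -218. ] [18.1 44.9] 86.0
    40 23 [ 574.9 -145.4   44. ] [ 574.8 -145.3] [ 8.  19.9] 78.9
    55 206 [582.5 -60.7  61.8] [582.7 -64.2] [28.6 90. ] 85.6
    55 42 [ 611.4 -130.    61.3] [ 611.7 -129.8] [16.  16.5] 89.7
    55 45 [ 540.8 -123.5   62.3] [ 540.9 -123.8] [16.5 16.4] 0.5
    70 41 [586.7 -27.4  75.7] [585.8 -27.7] [29.8  8.1] 0.2
    70 17 [ 561.7 -219.4   77.1] [ 562.5 -219.7] [18.6  4.8] 12.6
    85 82 [ 566.2 -223.5  117.2] [ 568.4 -224.2] [27.7 23.4] 50.9
scene rack 2865 [521.8 259.9] [167.2 220.4] 16.15896987915039 10.628587502223613
scene fix 1570 [ 555.6 -215.7] [451.  152.3] 72.95240783691406 12.799071725712983
```

```bash
python3 - <<'E'
from h import *
yaw=np.deg2rad(16.0);ex=np.array([np.cos(yaw),np.sin(yaw)]);ey=np.array([-ex[1],ex[0]])
o=np.array([563.4,275.4])
for n,bx in(('top',(132,168,232,242)),('scene',(295,225,425,320))):
    im,d=load(n);W=cloud(n,d);l,t,r,b=bx;P=W[t:b,l:r].reshape(-1,3)
    a=np.c_[(P[:,:2]-o)@ex,(P[:,:2]-o)@ey,P[:,2]]
    for z0,z1 in ((60,86),):
      q=a[(a[:,2]>z0)&(a[:,2]<z1)&(abs(a[:,0]+25)<25)]
      print(n,'y ext',np.percentile(q[:,1],[0.5,1,99,99.5]))
      for ylo,yhi in((-28,0),(0,28),(-72,-60),(60,85)):
        s=q[(q[:,1]>ylo)&(q[:,1]<yhi)];
        print(ylo,len(s),'x',np.percentile(s[:,0],[2,50,98]).round(1),'z',np.percentile(s[:,2],[2,50,95]).round(1))
# bystanders
im,d=load('scene');W=cloud('scene',d)
for l in('pen_cup','oil_can','vee_block','screwdriver'):
    b=manip.look_for('scene',l)
    if b:
        x0,y0,x1,y1=map(int,b[0]['bbox']);w=W[y0:y1,x0:x1].reshape(-1,3);w=w[w[:,2]>(8 if l=='screwdriver' else 25)];print(l,b[0]['p'],w.min(0).round(),w.max(0).round(),np.median(w,0).round())
E
```

```text
top y ext [-77.46782128 -77.18963804  86.51882944  86.81204634]
-28 73 x [-33.  -25.3 -16.3] z [71.1 78.  81. ]
0 68 x [-32.7 -25.8 -16.5] z [70.5 77.8 82. ]
-72 38 x [-35.1 -26.3 -14.2] z [73.6 80.6 85. ]
60 82 x [-35.3 -26.7 -14.4] z [71.5 79.6 83.7]
scene y ext [-79.80419072 -79.17561635  83.41916881  84.02296325]
-28 101 x [-27.  -18.  -13.4] z [66.3 76.4 79.7]
0 101 x [-26.1 -17.8 -14.1] z [65.6 76.5 80.2]
-72 52 x [-27.5 -16.7 -11.3] z [66.2 77.3 83.1]
60 125 x [-28.9 -15.9 -10.6] z [63.6 77.8 82.3]
pen_cup 0.65 [ 722. -157.   25.] [790. -88.  88.] [ 758. -116.   65.]
oil_can 0.69 [746.  19.  25.] [788.  61. 103.] [773.  47.  65.]
vee_block 0.96 [719. 159.  25.] [781. 216.  46.] [755. 190.  42.]
screwdriver 0.81 [ 490. -473.    8.] [ 517. -385.   30.] [ 509. -428.   22.]
```

```bash
python3 -m inch '{"grip":[1,1,1,1,1,0.3,0.3,0.3,0.3,0.3],"travel":[[2.4,5.5,0],[4.7,11,0],[7.1,16.6,0],[9.4,22,0],[11.8,27.7,0],[14.1,33,0],[16.5,38.8,0],[18.8,44,0],[21.2,50,0],[23.6,55.4,0]],"turn":[[0,0,8],[0,0,16],[0,0,24],[0,0,32],[0,0,40],[0,0,48],[0,0,56],[0,0,64],[0,0,72],[0,0,80]]}' 20
```

```text
clock: 2.65
eef_pos: [446.0, 47.6, 205.8]
eef_rot: [3.141, 0.0, 1.792]
wrist_force: [1.2, -0.7, 0.5]
finger_gap: 61.4
```

```bash
python3 -m inch '{"grip":[0.3,0.3,0.3,0.3,0.3,0.3],"travel":[[2.2,5.5,0],[4.5,11,-1],[6.8,16.5,-3],[9.4,22,-6],[9.4,22,-8],[9.4,22,-8]],"turn":[[0,0,3.3],[0,0,3.3],[0,0,3.3],[0,0,3.3],[0,0,3.3],[0,0,3.3]]}' 20
python3 - <<'E'
from h import *
snap('top','t2.png',(130,140,240,240),6);snap('scene','s2.png',(280,170,440,330),4.5)
E
```

```text
clock: 3.4
eef_pos: [539.1, 267.7, 123.9]
eef_rot: [-3.139, 0.001, 1.85]
wrist_force: [-0.4, 0.3, 1.0]
finger_gap: 60.8
```

View pics/s2.png

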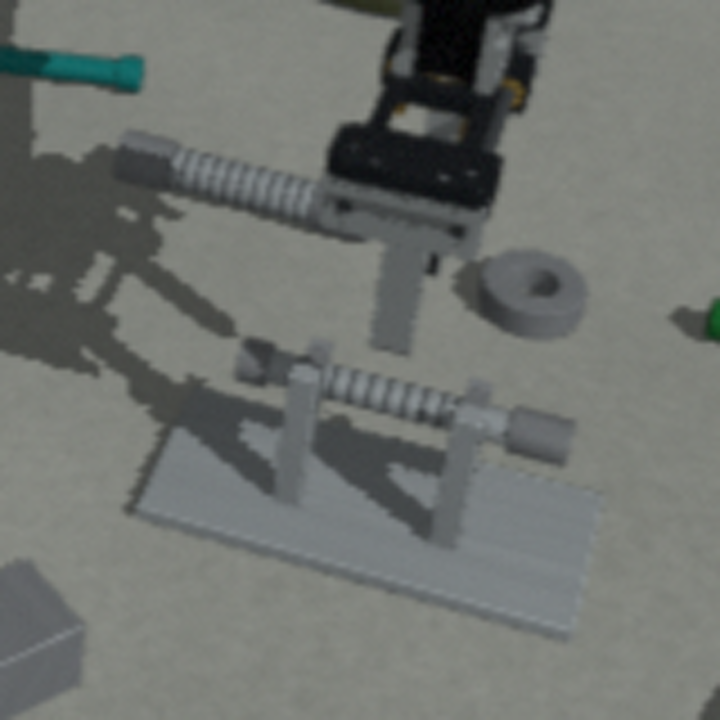

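```bash
python3 -m inch '{"grip":[0.3,0.3,0.3,0.3,-1,-1,-1,-1,-1],"travel":[[0.1,0,-3],[0.1,0,-6],[0.1,0,-7.2],[0.1,0,-7.2],[0.1,0,-7.2],[0.1,0,-7.2],[0.1,0,-7.2],[0.1,0,-7.2],[0.1,0,-7.2]],"turn":[[0,0,0],[0,0,0],[0,0,0],[0,0,0],[0,0,0],[0,0,0],[0,0,0],[0,0,0],[0,0,0]]}' 35
```

```text
clock: 4.62
eef_pos: [540.2, 267.0, 54.4]
eef_rot: [-3.14, 0.0, 1.849]
wrist_force: [-3.9, -1.3, 1.7]
finger_gap: 16.8
```

```bash
python3 -m inch '{"grip":[-1,-1,-1,-1,-1,-1],"travel":[[-0.6,-0.17,0],[-1.3,-0.37,0],[-2.1,-0.6,0],[-3,-0.86,0],[-3.8,-1.09,0],[-3.8,-1.09,0]],"turn":[[0,0,0],[0,0,0],[0,0,0],[0,0,0],[0,0,0],[0,0,0]]}' 35
python3 - <<'E'
from h import *
snap('top','t3.png',(130,140,240,240),6);snap('scene','s3.png',(280,170,440,330),4.5)
E
```

```text
clock: 5.38
eef_pos: [501.8, 256.0, 54.5]
eef_rot: [-3.14, 0.0, 1.849]
wrist_force: [-0.2, 0.2, -2.7]
finger_gap: 16.8
```

View pics/s3.png

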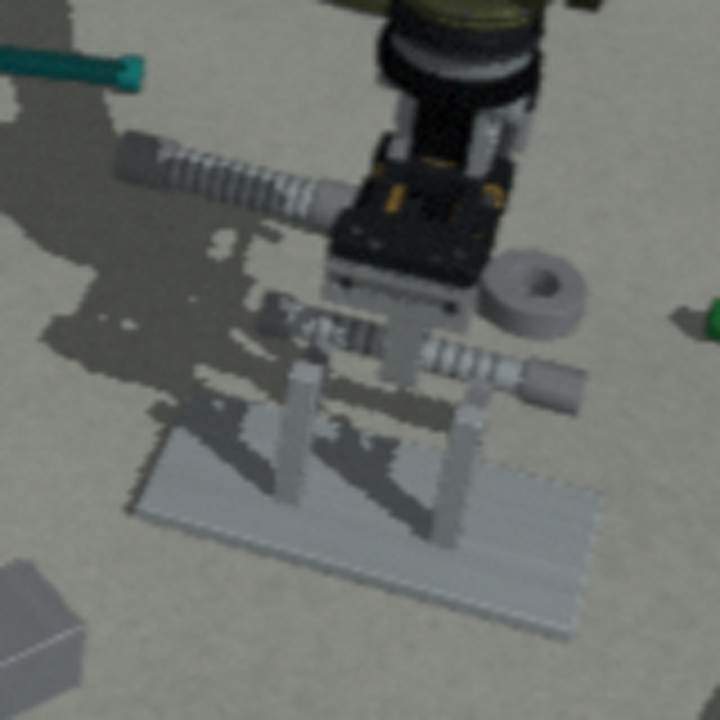

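View pics/t3.png

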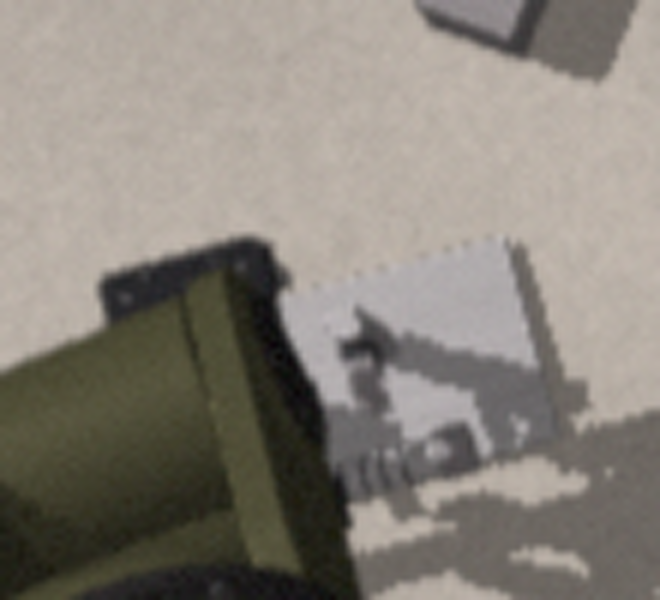

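```bash
python3 - <<'E'
from h import *
im,d=load('scene');W=cloud('scene',d)
yaw=np.deg2rad(16.0);ex=np.array([np.cos(yaw),np.sin(yaw)]);ey=np.array([-ex[1],ex[0]])
P=W[228:268,332:415].reshape(-1,3);o=np.array([501.8,256.0])
a=np.c_[(P[:,:2]-o)@ex,(P[:,:2]-o)@ey,P[:,2]]
q=a[(a[:,2]>45)&(a[:,2]<95)&(abs(a[:,0])<20)]
print(np.percentile(q[:,1],[0,1,99,100]))
for lo in range(-90,100,10):
    s=q[(q[:,1]>lo)&(q[:,1]<lo+10)]
    if len(s):print(lo,len(s),np.percentile(s[:,0],[2,50,98]).round(1),np.percentile(s[:,2],[2,50,95]).round(1))
E
```

```text
[-79.26363387 -77.51186218  85.2557611   86.33504347]
-80 41 [-2.6  9.1 13.5] [63.9 79.2 83.3]
-70 45 [-5.4  8.9 13.6] [64.  77.6 82.6]
-60 31 [-3.   6.8 11.4] [65.1 76.3 80.5]
-50 29 [-2.2  7.4 11.5] [70.3 77.3 80.6]
-40 32 [-0.9  7.3 10.4] [67.3 75.9 80.5]
-30 33 [-0.7  6.9 10.6] [65.9 75.6 79.5]
-20 22 [-3.2  8.6 19. ] [68.4 76.3 80.9]
-10 11 [13.8 19.4 20. ] [57.  74.6 93.3]
0 26 [-11.8   8.7  19.9] [61.9 75.9 86.9]
10 36 [-4.   7.6 11. ] [66.5 76.1 79.8]
20 35 [-3.   6.2 10.8] [66.8 76.1 79. ]
30 30 [-3.2  5.8 10.6] [68.2 75.9 79.4]
40 34 [-1.1  7.2 10.3] [65.7 75.5 79.8]
50 39 [-4.7  7.6 13.4] [66.4 76.6 81.2]
60 48 [-5.4  8.5 13.9] [64.3 76.8 81.5]
70 47 [-2.6  9.2 13.6] [64.  77.9 82.3]
80 33 [-5.  10.  14.3] [63.7 77.2 82.1]
```

```bash
python3 -m inch '{"grip":[-1,-1,-1,-1,-1,-1,-1,-1,-1,-1],"travel":[[0,0,3],[0,0,7],[0.8,-4,9],[1.7,-8,9.5],[2.7,-13,9.5],[3.7,-18,9.5],[4.7,-23,9.5],[5.7,-28,9.5],[6.7,-32,9.5],[7.44,-35.56,9.5]],"turn":[[0,0,0],[0,0,0],[0,0,8],[0,0,16],[0,0,25],[0,0,34],[0,0,43],[0,0,52],[0,0,61],[0,0,68.6]]}' 35
python3 -m inch '{"grip":[-1,-1],"travel":[[0,0,0],[0,0,0]],"turn":[[0,0,0],[0,0,0]]}' 35
python3 - <<'E'
from h import *
snap('top','t4.png',(250,130,410,250),5);snap('scene','s4.png',(150,110,310,270),4.5)
E
```

```text
clock: 6.72
eef_pos: [577.2, -101.2, 149.5]
eef_rot: [-3.141, 0.001, 3.05]
wrist_force: [0.1, 0.8, -1.5]
finger_gap: 17.0
clock: 6.98
eef_pos: [577.1, -100.9, 149.3]
eef_rot: [-3.141, 0.0, 3.049]
wrist_force: [-0.3, 0.6, -2.2]
finger_gap: 17.1
```

View pics/s4.png

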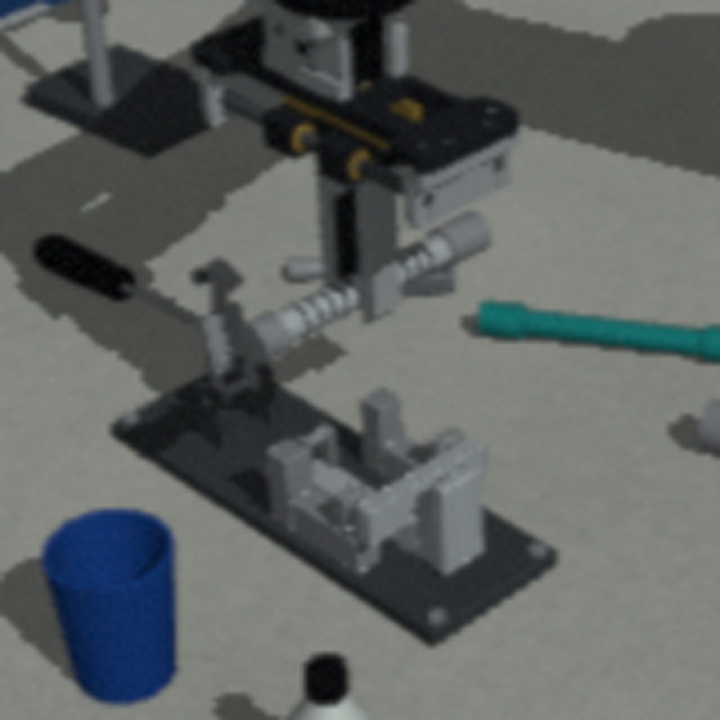

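View pics/t4.png

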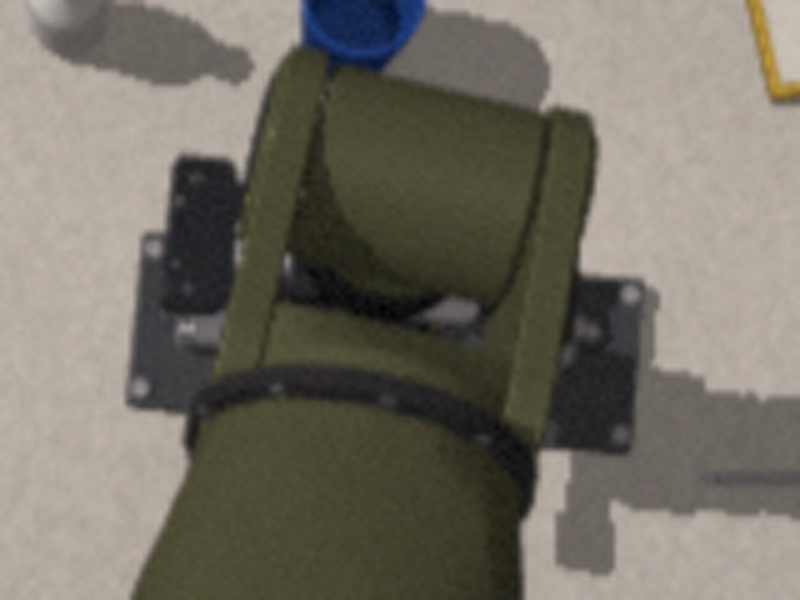

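```bash
python3 -m inch '{"grip":[-1,-1,-1,-1,-1,-1,-1,-1],"travel":[[-0.1,0.1,-3],[-0.1,0.1,-6],[-0.1,0.1,-9],[-0.1,0.1,-10.5],[-0.1,0.1,-11.2],[-0.1,0.1,-11.6],[-0.1,0.1,-11.9],[-0.1,0.1,-11.9]],"turn":[[0,0,0],[0,0,0],[0,0,0],[0,0,0],[0,0,0],[0,0,0],[0,0,0],[0,0,0]]}' 35
python3 - <<'E'
from h import *
snap('scene','s5.png',(150,110,310,270),4.5)
E
```

```text
clock: 8.07
eef_pos: [576.3, -99.3, 30.9]
eef_rot: [-3.141, 0.001, 3.05]
wrist_force: [-0.0, 0.8, -2.0]
finger_gap: 17.3
```

View pics/s5.png

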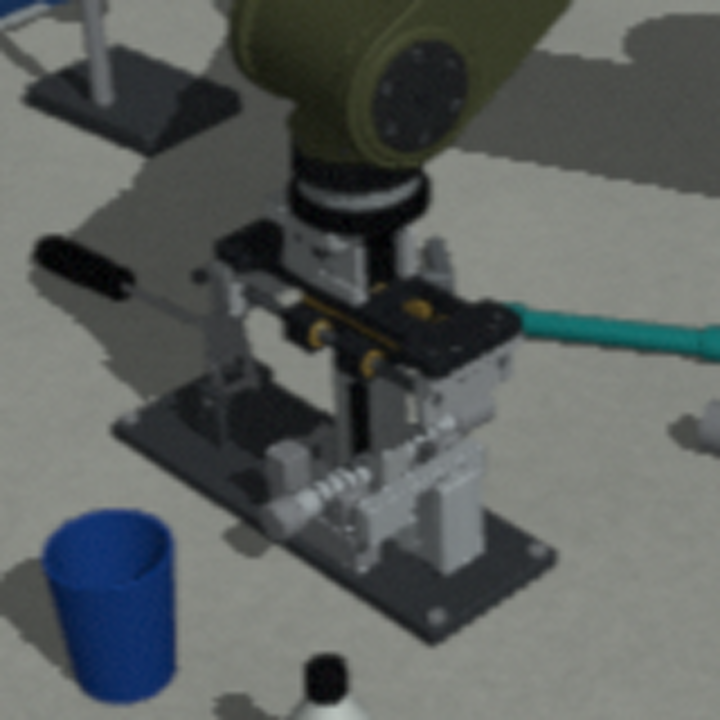

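```bash
python3 -m inch '{"grip":[-1,-1,-1],"travel":[[0,0,-0.1],[0,0,-0.2],[0,0,-0.2]],"turn":[[0,0,0],[0,0,0],[0,0,0]]}' 35
python3 - <<'E'
from h import *
im,d=load('scene');W=cloud('scene',d)
y=np.deg2rad(84.5);ex=np.array([np.cos(y),np.sin(y)]);ey=np.array([-ex[1],ex[0]]);o=np.array([577.7,-109.8])
P=W[195:235,205:255].reshape(-1,3);a=np.c_[(P[:,:2]-o)@ex,(P[:,:2]-o)@ey,P[:,2]]
q=a[(a[:,2]>38)&(a[:,2]<60.5)&(abs(a[:,0]-10)<14)]
for lo in range(-90,100,10):
    s=q[(q[:,1]>lo)&(q[:,1]<lo+10)]
    if len(s):print(lo,len(s),np.percentile(s[:,0],[2,50,98]).round(1),np.percentile(s[:,2],[2,50,95]).round(1))
E
```

```text
clock: 8.5
eef_pos: [576.6, -99.4, 30.0]
eef_rot: [-3.141, 0.002, 3.05]
wrist_force: [-4.3, 1.3, 8.6]
finger_gap: 17.0
-80 50 [-1.  11.8 20.8] [38.9 50.5 58.4]
-70 29 [ 5.9 16.5 20.5] [42.5 54.6 59.1]
-60 21 [ 7.4 14.3 19.6] [45.4 53.4 56.8]
-50 27 [ 5.3 14.5 21.7] [38.5 51.7 56.4]
-40 17 [ 4.8 13.9 16.5] [44. 55. 58.]
-30 18 [ 3.5 12.3 16.3] [50.1 54.1 56.1]
-20 22 [ 3.5 14.2 22.6] [43.7 53.6 56.2]
-10 30 [-3.4  9.  23.9] [46.1 54.5 58.9]
0 5 [-3.2 -0.1  2.3] [52.2 55.9 58.3]
20 11 [13.7 16.1 18. ] [44.1 49.7 55. ]
30 17 [ 6.  13.2 16.7] [40.3 53.  55.9]
40 9 [ 9.4 13.8 15.2] [50.1 51.9 54.1]
50 12 [10.5 14.7 21.2] [48.7 51.9 55.1]
60 19 [12.5 16.9 19.9] [41.3 52.1 57.4]
70 4 [14.6 16.7 17.3] [47.  52.6 56.6]
```

```bash
python3 -m inch '{"grip":[-0.35,-0.35,-0.35,-0.35,-0.35,-0.35,-0.35,-0.35,-0.35,-0.35],"travel":[[0,0,0.1],[0,0,0.1],[0,0,0.1],[0,0,1.5],[0,0,3.5],[0,0,5.5],[0,0,7.5],[0,0,9],[0,3,11],[0,6,12]],"turn":[[0,0,0],[0,0,0],[0,0,0],[0,0,0],[0,0,0],[0,0,0],[0,0,0],[0,0,0],[0,0,0],[0,0,0]]}' 35
python3 - <<'E'
from h import *
snap('scene','s6.png',(150,110,310,270),4.5)
E
```

```text
clock: 9.75
eef_pos: [576.9, -38.9, 151.6]
eef_rot: [-3.141, 0.003, 3.05]
wrist_force: [1.2, 1.2, 0.5]
finger_gap: 30.7
```

View pics/s6.png

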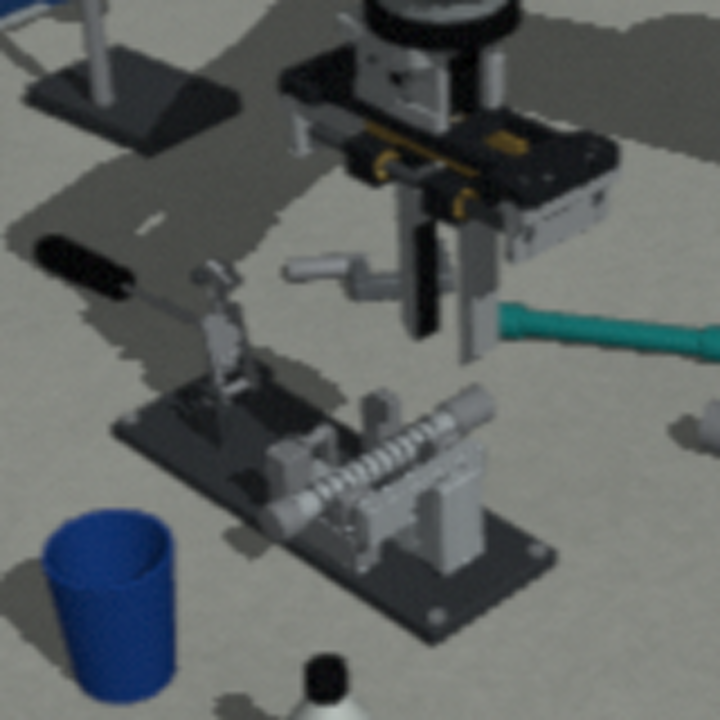

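```bash
python3 -m inch '{"grip":[-1,-1,-1,-1,-1,-1,-1,-1,-1,-1],"travel":[[0.2,1,0],[0.4,2,0],[0.6,3,0],[0.8,3.3,0],[1.1,3.5,0],[1.1,3.5,0],[1.1,3.5,0],[1.1,3.5,-2],[1.1,3.5,-4],[1.1,3.5,-6]],"turn":[[0,0,-9],[0,0,-18],[0,0,-27],[0,0,-36],[0,0,-45],[0,0,-55],[0,0,-65],[0,0,-75],[0,0,-83],[0,0,-90.2]]}' 35
python3 -m inch '{"grip":[-1,-1],"travel":[[0,0,0],[0,0,0]],"turn":[[0,0,0],[0,0,0]]}'
python3 - <<'E'
from h import *
snap('scene','s7.png',(150,110,310,270),4.5)
E
```

```text
clock: 11.05
eef_pos: [588.1, -0.9, 92.3]
eef_rot: [-3.142, 0.004, 1.473]
wrist_force: [0.1, 0.5, -0.2]
finger_gap: 0.4
clock: 11.3
eef_pos: [588.5, -1.0, 93.3]
eef_rot: [3.141, 0.004, 1.476]
wrist_force: [0.7, -0.4, -0.6]
finger_gap: 0.6
```

View pics/s7.png

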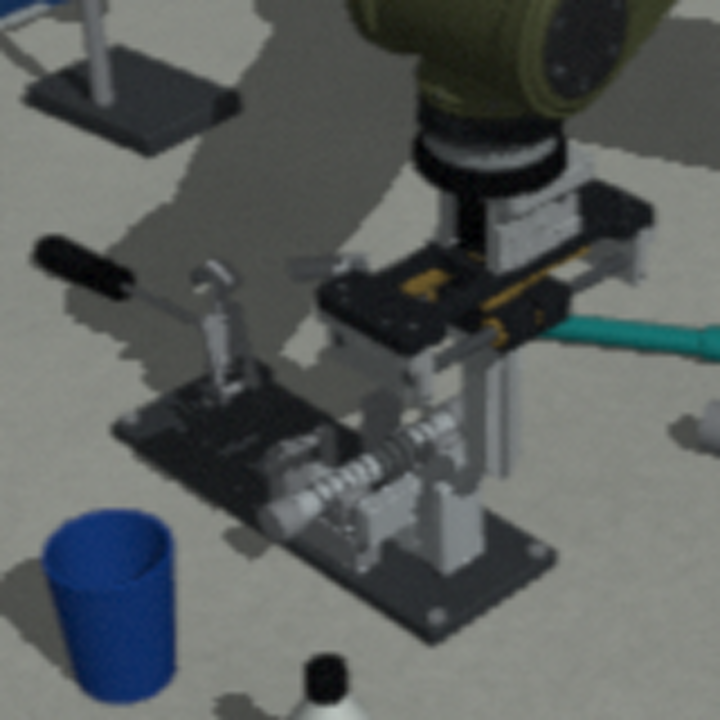

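```bash
python3 -m inch '{"grip":[-1,-1,-1,-1,-1,-1,-1],"travel":[[0,0,-2],[0,0,-3.7],[0,0,-3.7],[-0.05,-0.6,-3.7],[-0.12,-1.2,-3.7],[-0.16,-1.7,-3.7],[-0.2,-2.1,-3.7]],"turn":[[0,0,0],[0,0,0],[0,0,0],[0,0,0],[0,0,0],[0,0,0],[0,0,0]]}'
python3 -m inch '{"grip":[-1,-1,-1,-1],"travel":[[0,-0.3,0],[-0.1,-0.6,0],[-0.1,-0.8,0],[-0.1,-0.8,0]],"turn":[[0,0,0],[0,0,0],[0,0,0],[0,0,0]]}'
```

```text
clock: 12.22
eef_pos: [586.8, -22.2, 56.9]
eef_rot: [3.139, 0.004, 1.475]
wrist_force: [1.8, 1.8, 2.4]
finger_gap: 0.9
clock: 12.72
eef_pos: [585.8, -30.5, 56.8]
eef_rot: [3.14, 0.004, 1.475]
wrist_force: [-0.4, -0.4, 0.4]
finger_gap: 0.3
```

```bash
python3 - <<'E'
from h import *
for i in range(3): print(manip.read_state()['wrist_force'].round(1))
snap('scene','s8.png',(150,110,310,270),4.5)
E
```

```text
[-0.4 -0.4  0.4]
[-0.4 -0.4  0.4]
[-0.4 -0.4  0.4]
```

View pics/s8.png

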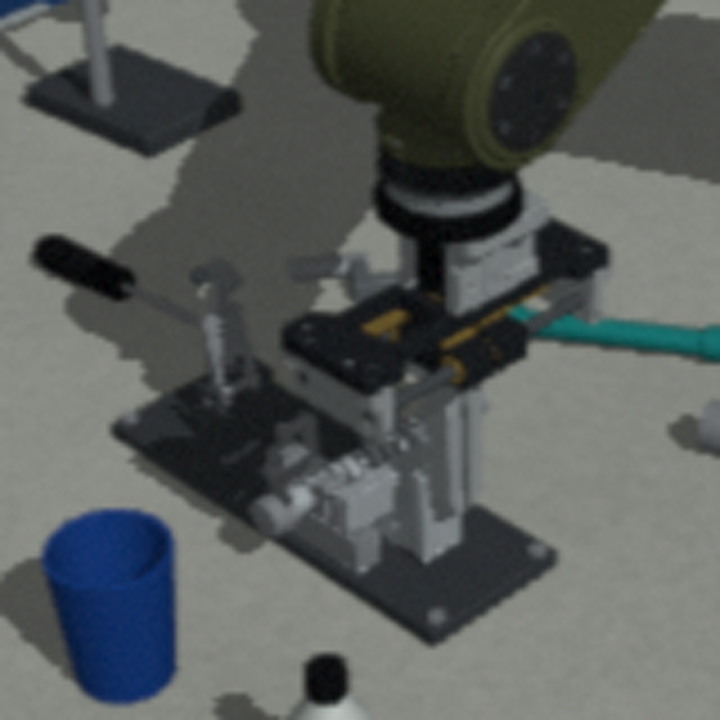

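```bash
python3 -m inch '{"grip":[-1,-1,-1],"travel":[[0,-0.2,0],[-0.03,-0.35,0],[-0.05,-0.5,0]],"turn":[[0,0,0],[0,0,0],[0,0,0]]}'
python3 -m inch '{"grip":[-1,-1],"travel":[[0,-0.1,0],[-0.02,-0.2,0]],"turn":[[0,0,0],[0,0,0]]}'
```

```text
clock: 13.15
eef_pos: [585.3, -35.5, 56.8]
eef_rot: [3.14, 0.004, 1.475]
wrist_force: [1.2, 2.2, 0.3]
finger_gap: 0.4
clock: 13.4
eef_pos: [585.1, -37.0, 56.7]
eef_rot: [3.139, 0.003, 1.475]
wrist_force: [1.9, 8.5, 0.5]
finger_gap: 0.5
```

```bash
python3 -m inch '{"grip":[-1,-1,-1,-1,-1,-1,-1],"travel":[[0,0,0],[0.1,0.8,0],[0.2,1.8,0],[0.2,2.5,3],[0.2,3,7],[0.2,3,11],[0.2,7,11]],"turn":[[0,0,0],[0,0,0],[0,0,0],[0,0,0],[0,0,0],[0,0,0],[0,0,0]]}'
python3 - <<'E'
from h import *
snap('scene','s9.png',(150,130,280,260),5.5)
snap('top','t9.png',(262,165,392,230),6)
E
```

```text
clock: 14.28
eef_pos: [588.5, 32.4, 170.2]
eef_rot: [3.134, 0.003, 1.473]
wrist_force: [0.1, -0.1, -1.4]
finger_gap: 0.8
```

View pics/s9.png

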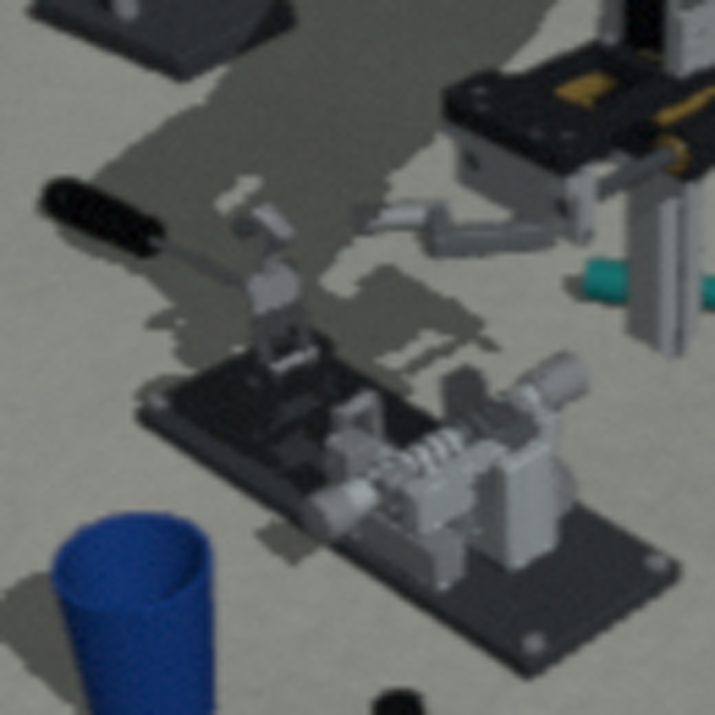

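View pics/t9.png

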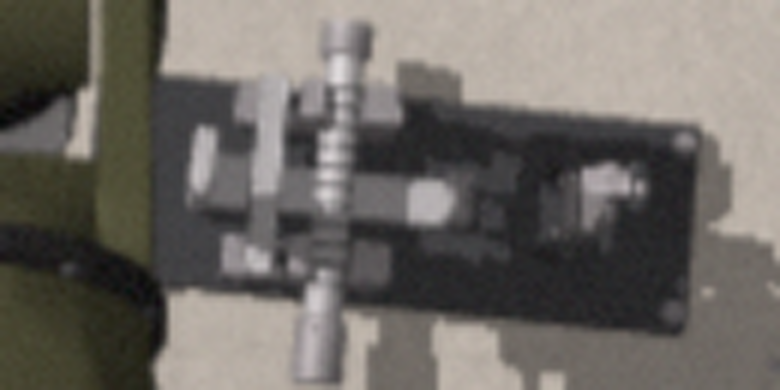

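```bash
cat >> h.py <<'E'
def fixp(n,d=None,box=None):
    if d is None: d=load(n)[1]
    W=cloud(n,d);y=np.deg2rad(84.6);ex=np.array([np.cos(y),np.sin(y)]);ey=np.array([-ex[1],ex[0]]);o=np.array([577.7,-109.8])
    l,t,r,b=box;P=W[t:b,l:r].reshape(-1,3)
    return np.c_[(P[:,:2]-o)@ex,(P[:,:2]-o)@ey,P[:,2]]
E
python3 - <<'E'
from h import *
a=fixp('top',box=(262,160,392,235))
def s(n,x,y,z):
    q=a[(a[:,0]>x[0])&(a[:,0]<x[1])&(a[:,1]>y[0])&(a[:,1]<y[1])&(a[:,2]>z[0])&(a[:,2]<z[1])]
    if len(q):print(n,len(q),'min',np.percentile(q,3,axis=0).round(1),'mean',q.mean(0).round(1),'max',np.percentile(q,97,axis=0).round(1))
s('tab',(50,80),(-25,25),(70,82));s('horns',(-35,-7),(-50,50),(57,68));s('keeper',(-75,-40),(-20,20),(36,52))
s('g mid',(-15,15),(-25,25),(40,60));s('g +',(-15,20),(64,90),(40,65));s('g -',(-15,20),(-78,-64),(40,65));s('all g',(-15,20),(-110,110),(46,65))
q=a[(a[:,0]<-80)&(a[:,2]>52)&(a[:,0]>-150)&(abs(a[:,1])<30)]
for z in range(50,140,6):
    t=q[(q[:,2]>=z)&(q[:,2]<z+6)]
    if len(t):print('top',z,len(t),t.min(0).round(),t.max(0).round())
q=fixp('scene',box=(185,160,215,205));q=q[(q[:,0]<-80)&(q[:,0]>-150)&(abs(q[:,1])<30)]
for z in range(14,140,6):
    t=q[(q[:,2]>=z)&(q[:,2]<z+6)]
    if len(t):print('sc',z,len(t),t.min(0).round(),t.max(0).round(),np.median(t,0).round())
E
```

```text
tab 42 min [ 56.5 -14.5  72.6] mean [61.1 -0.4 76.3] max [65.5 12.7 80.5]
horns 93 min [-25.2 -44.   58.7] mean [-17.1   1.   62.5] max [-8.7 43.3 66.2]
keeper 31 min [-63.1 -11.3  38.2] mean [-57.2  -0.1  45.1] max [-53.2  10.3  48.8]
g mid 117 min [ -7.7 -24.1  46.6] mean [ 0.8 -0.8 52.6] max [ 8.4 22.6 57.1]
g + 82 min [-10.4  64.8  47.2] mean [ 1.2 76.9 55. ] max [11.3 88.8 59.1]
g - 32 min [ -9.  -74.3  51.1] mean [  1.2 -69.4  55.6] max [ 10.8 -64.7  59.3]
all g 518 min [-11.7 -69.1  47.6] mean [ 1.5  8.2 54.9] max [17.2 86.4 63.6]
top 50 18 [-115.  -22.   52.] [-98.  21.  55.]
top 56 5 [-111.  -12.   56.] [-100.   21.   60.]
top 62 6 [-111.  -14.   64.] [-106.   13.   68.]
top 68 5 [-116.   -3.   71.] [-107.   13.   74.]
top 74 8 [-111.   -2.   75.] [-108.   12.   79.]
top 80 9 [-113.  -14.   81.] [-110.   13.   86.]
top 86 4 [-114.  -13.   91.] [-112.    5.   91.]
top 92 9 [-118.  -13.   92.] [-113.   13.   97.]
top 98 3 [-115.    4.   98.] [-114.   11.  101.]
top 104 1 [-116.    4.  106.] [-116.    4.  106.]
top 116 13 [-127.  -10.  116.] [-111.   11.  122.]
top 122 37 [-126
[... 752 characters left out ...]
.   -6.   71.]
sc 74 23 [-119.  -18.   74.] [-110.   10.   80.] [-114.   -3.   76.]
sc 80 20 [-119.  -17.   81.] [-111.   10.   86.] [-114.   -6.   84.]
sc 86 17 [-118.  -17.   86.] [-112.   11.   91.] [-115.   -4.   90.]
sc 92 20 [-122.  -19.   92.] [-112.    9.   97.] [-116.   -4.   95.]
sc 98 8 [-117.  -15.   98.] [-114.    0.  102.] [-116.   -6.  100.]
sc 104 8 [-117.   -8.  105.] [-111.    1.  108.] [-115.   -4.  107.]
sc 110 6 [-116.   -8.  111.] [-112.    0.  115.] [-113.   -6.  113.]
sc 116 13 [-129.  -15.  117.] [-105.   -5.  122.] [-122.   -8.  119.]
sc 122 25 [-126.  -14.  123.] [-97.   2. 127.] [-108.   -6.  124.]
sc 128 13 [-121.   -9.  128.] [-97.   2. 133.] [-114.   -4.  129.]
```

```bash
python3 - <<'E'
from h import *
im,d=load('scene');save(im,'s10.png',(183,155,223,215),10)
im2,d2=load('top');save(im2,'t10.png',(345,180,380,215),14)
for n,b in(('scene',(185,155,215,190)),('top',(345,180,380,215))):
    q=fixp(n,box=b);q=q[(q[:,0]<-80)&(q[:,0]>-150)&(abs(q[:,1])<40)&(q[:,2]>110)]
    print(n);print(q[np.argsort(q[:,0])].round(0).astype(int).tolist())
E
```

```text
scene
[[-129, -13, 120], [-127, -14, 118], [-126, -14, 125], [-126, -8, 119], [-125, -12, 124], [-125, -6, 119], [-125, -6, 125], [-124, -10, 124], [-123, -8, 117], [-123, -14, 123], [-122, -8, 124], [-122, -15, 121], [-122, -12, 120], [-121, -5, 120], [-121, -6, 117], [-121, 2, 129], [-121, -6, 123], [-117, -8, 129], [-117, -4, 130], [-117, -6, 119], [-116, -7, 111], [-116, 1, 128], [-116, -6, 128], [-116, -9, 133], [-115, -6, 123], [-115, -6, 126], [-114, -8, 115], [-114, -3, 131], [-114, -5, 117], [-113, -6, 112], [-113, 0, 112], [-112, -3, 114], [-112, -6, 115], [-112, -10, 120], [-112, -5, 130], [-110, -7, 123], [-110, -3, 130], [-109, -4, 127], [-109, -8, 129], [-109, -1, 130], [-108, -2, 124], [-108, -9, 127], [-108, -6, 126], [-107, -3, 128], [-106, 0, 127], [-105, -8, 122], [-105, 2, 124], [-104, -9, 126], [-103, -3, 127], [-102, -7, 123], [-102, -1, 123], [-101, -8, 126], [-101, -5, 123], [-101, 1, 123], [-100, 1, 126], [-97, -5, 124], [-97, -8, 128]]
top
[[-127, -10, 121], [-126, -7, 125], [-125, 8, 123], [-125, 6, 123], [-125, 0, 122], [-124, 3, 124], [-124, -2, 124], [-1
[... 219 characters left out ...]
21, -9, 123], [-120, 3, 120], [-120, 6, 122], [-119, 1, 123], [-119, 9, 126], [-119, -4, 124], [-119, -1, 125], [-119, -9, 123], [-118, -6, 125], [-118, 6, 120], [-116, -6, 125], [-115, -3, 128], [-115, 3, 131], [-115, 0, 130], [-114, 4, 124], [-113, 0, 129], [-113, -5, 129], [-112, 4, 121], [-112, -2, 132], [-111, 4, 116], [-111, 0, 128], [-110, -2, 128], [-110, 3, 131], [-110, -5, 128], [-108, -3, 126], [-108, 0, 127], [-108, 3, 129], [-106, 3, 126], [-106, 0, 127], [-106, -2, 127], [-105, -4, 128], [-104, 3, 125], [-104, 0, 125], [-103, -4, 127], [-103, -2, 129], [-101, -2, 122], [-100, -4, 126], [-100, 4, 131], [-100, 1, 130], [-99, 3, 122], [-99, 1, 125], [-98, -4, 125], [-98, -2, 126]]
```

View pics/s10.png

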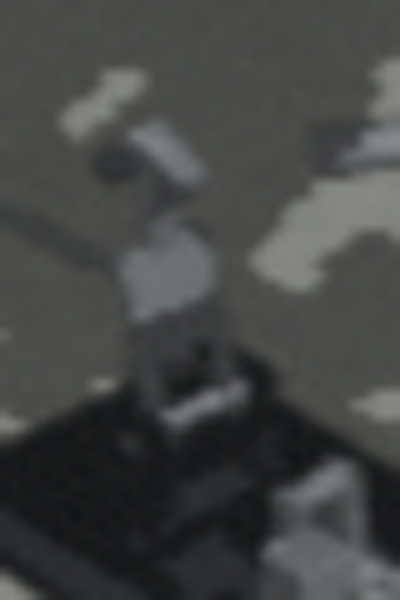

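View pics/t10.png

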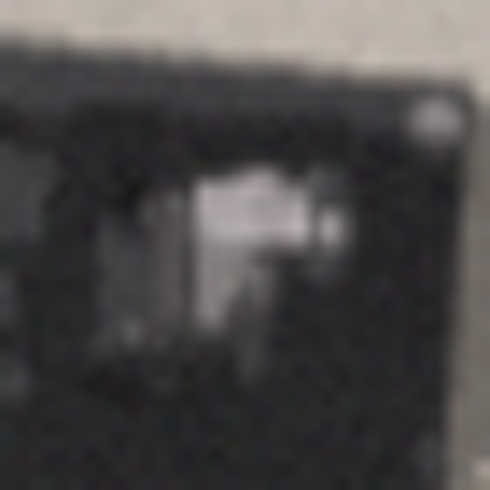

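```bash
python3 -m inch '{"grip":[-0.05,-0.05,-0.05,-0.05,-0.05,-0.05,-0.05,-0.05],"travel":[[-0.4,-5,0],[-0.9,-10.5,0],[-1.3,-16,0],[-1.8,-21.5,0],[-2.2,-26.4,0],[-2.2,-26.4,0],[-2.2,-26.4,-2.5],[-2.2,-26.4,-2.5]],"turn":[[0,0,0],[0,0,0],[0,0,0],[0,0,0],[0,0,0],[0,0,0],[0,0,0],[0,0,0]]}' 20
python3 - <<'E'
from h import *
snap('scene','s11.png',(150,110,290,250),5)
E
```

```text
clock: 15.38
eef_pos: [564.4, -226.9, 140.7]
eef_rot: [-3.141, 0.002, 1.479]
wrist_force: [0.4, 0.1, -0.2]
finger_gap: 44.6
```

View pics/s11.png

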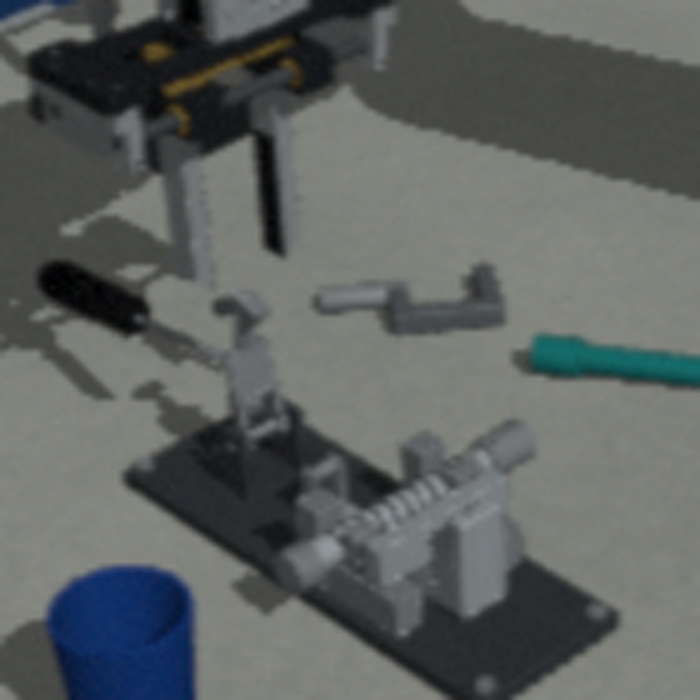

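```bash
python3 -m inch '{"grip":[-0.05,-0.05,-0.05,-0.05,-0.05],"travel":[[0.1,-0.2,0],[0.23,-0.44,0],[0.23,-0.44,-1.8],[0.23,-0.44,-3.6],[0.23,-0.44,-3.6]],"turn":[[0,0,0],[0,0,0],[0,0,0],[0,0,0],[0,0,0]]}' 20
python3 - <<'E'
from h import *
snap('scene','s12.png',(160,120,260,220),7)
E
```

```text
clock: 16.05
eef_pos: [566.4, -231.1, 103.7]
eef_rot: [-3.14, 0.001, 1.479]
wrist_force: [-0.9, -1.3, 0.7]
finger_gap: 45.1
```

View pics/s12.png

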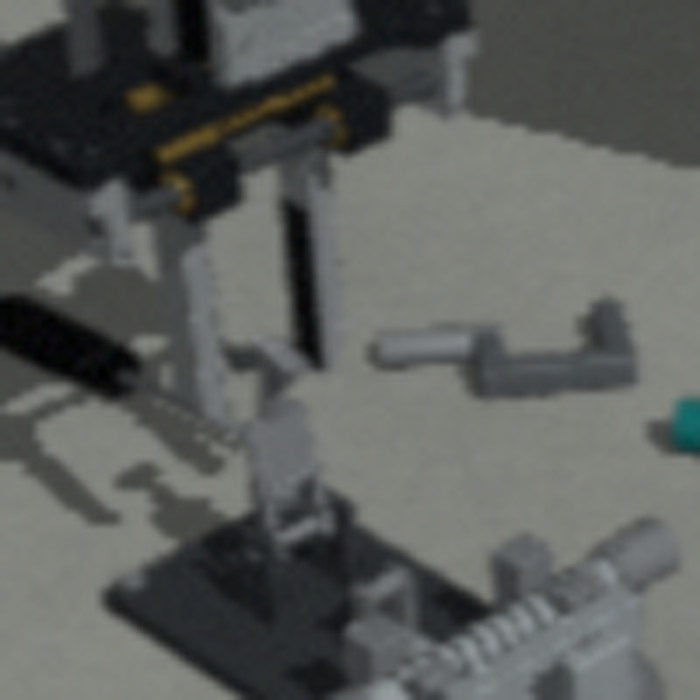

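```bash
python3 -m inch '{"grip":[-1,-1,-1,-1,-1],"travel":[[0,0,0],[0,0,0],[0,0,0],[0,0,0],[0,0,0]],"turn":[[0,0,0],[0,0,0],[0,0,0],[0,0,0],[0,0,0]]}' 15
python3 - <<'E'
from h import *
snap('scene','s13.png',(160,120,260,220),7)
E
```

```text
clock: 16.73
eef_pos: [566.9, -231.5, 105.3]
eef_rot: [3.142, 0.002, 1.479]
wrist_force: [-3.3, 0.3, 4.5]
finger_gap: 22.6
```

View pics/s13.png

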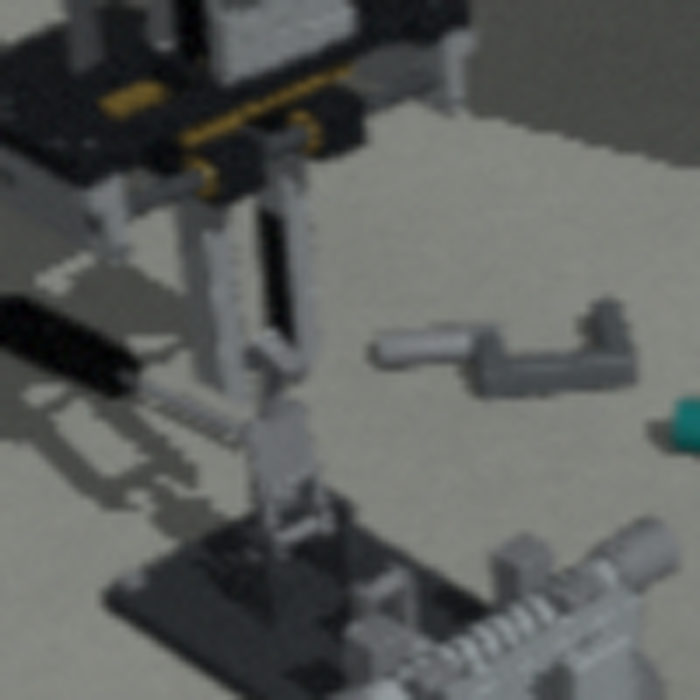

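```bash
python3 -m inch '{"grip":[-1,-1,-1,-1,-1,-1,-1,-1,-1],"travel":[[0.07,0.74,0.08],[0.14,1.51,0.06],[0.22,2.38,-0.08],[0.3,3.13,-0.29],[0.37,3.94,-0.63],[0.44,4.62,-1.02],[0.5,5.35,-1.56],[0.56,5.92,-2.11],[0.56,5.92,-2.11]],"turn":[[0,0,0],[0,0,0],[0,0,0],[0,0,0],[0,0,0],[0,0,0],[0,0,0],[0,0,0],[0,0,0]]}' 15
python3 - <<'E'
from h import *
snap('scene','s14.png',(160,120,260,220),7)
E
```

```text
clock: 17.9
eef_pos: [572.4, -171.8, 83.7]
eef_rot: [-3.141, 0.002, 1.479]
wrist_force: [-3.4, -0.1, -0.2]
finger_gap: 22.3
```

View pics/s14.png

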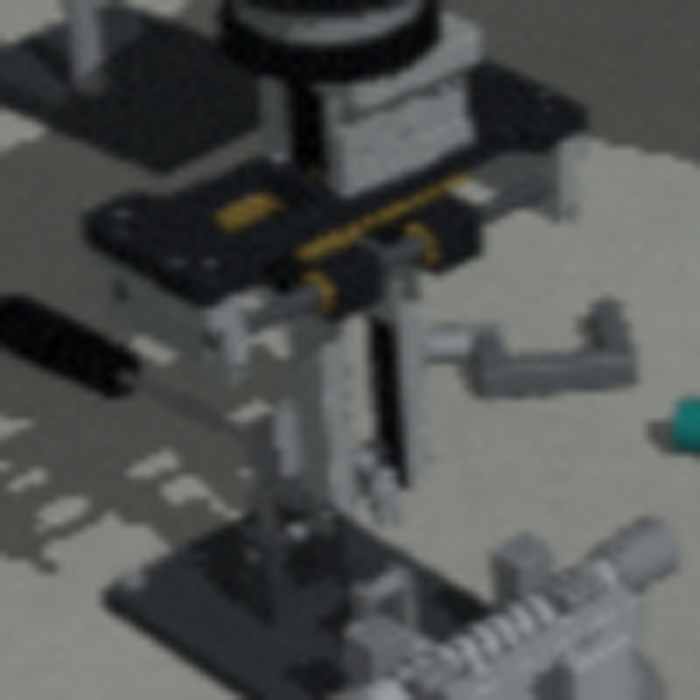

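```bash
python3 -m inch '{"grip":[-1,-1,-1,-1,-1,-1,-1],"travel":[[0.05,0.5,-0.59],[0.08,0.88,-1.16],[0.11,1.19,-1.75],[0.14,1.45,-2.37],[0.16,1.65,-3.12],[0.16,1.69,-3.55],[0.16,1.69,-3.55]],"turn":[[0,0,0],[0,0,0],[0,0,0],[0,0,0],[0,0,0],[0,0,0],[0,0,0]]}' 15
python3 - <<'E'
from h import *
snap('scene','s15.png',(170,140,260,230),8)
E
```

```text
clock: 18.82
eef_pos: [574.1, -154.7, 48.2]
eef_rot: [-3.141, 0.001, 1.479]
wrist_force: [-2.8, 3.5, 0.9]
finger_gap: 22.3
```

View pics/s15.png

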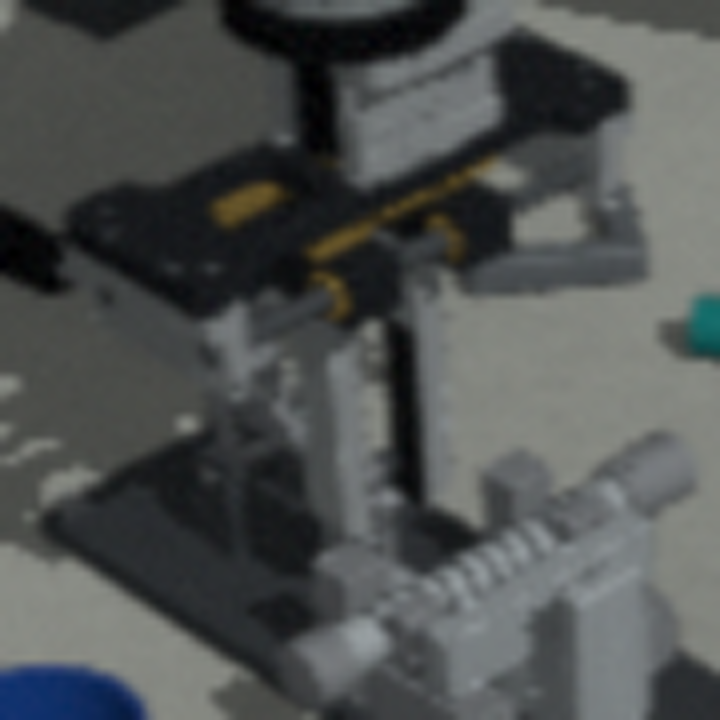

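```bash
python3 -m inch '{"grip":[-1,-0.2,-0.2,-0.2,-0.2,-0.2,-0.2,-0.2,-0.2],"travel":[[0,0,-0.2],[0,0,-0.2],[0,0,-0.2],[0,0,-0.2],[0,0,1.5],[0,0,4],[0,0,7],[0,0,10],[0,0,11]],"turn":[[0,0,0],[0,0,0],[0,0,0],[0,0,0],[0,0,0],[0,0,0],[0,0,0],[0,0,0],[0,0,0]]}' 15
python3 - <<'E'
from h import *
snap('scene','s16.png',(170,140,260,230),8)
a=fixp('scene',box=(185,160,245,215))
q=a[(a[:,0]<-30)&(a[:,0]>-150)&(abs(a[:,1])<16)&(a[:,2]>20)&(a[:,2]<110)]
for x in range(-145,-30,6):
    t=q[(q[:,0]>=x)&(q[:,0]<x+6)]
    if len(t):print(x,len(t),np.sort(t[:,2]).round().astype(int).tolist())
E
```

```text
clock: 20.0
eef_pos: [574.8, -155.0, 161.3]
eef_rot: [3.138, 0.002, 1.479]
wrist_force: [-0.1, -0.4, 0.2]
finger_gap: 37.6
-121 43 [22, 27, 30, 33, 57, 61, 61, 64, 67, 69, 72, 74, 76, 76, 78, 79, 84, 85, 86, 88, 89, 89, 90, 91, 91, 92, 92, 92, 92, 93, 94, 94, 94, 94, 95, 95, 96, 96, 96, 97, 97, 98, 98]
-115 84 [21, 21, 25, 29, 30, 31, 42, 46, 46, 48, 48, 51, 54, 58, 59, 61, 61, 62, 62, 63, 64, 64, 64, 65, 66, 68, 69, 69, 70, 70, 70, 71, 71, 71, 72, 72, 73, 73, 73, 74, 74, 74, 75, 75, 76, 76, 77, 77, 77, 78, 79, 79, 79, 79, 79, 80, 81, 81, 82, 82, 83, 83, 83, 84, 84, 85, 85, 85, 86, 86, 86, 87, 88, 88, 88, 89, 89, 90, 91, 93, 94, 96, 97, 99]
-109 24 [22, 27, 28, 41, 46, 46, 47, 49, 50, 52, 53, 54, 58, 60, 61, 63, 64, 64, 65, 65, 66, 68, 70, 70]
-103 15 [23, 28, 49, 53, 54, 58, 61, 62, 62, 65, 65, 65, 67, 67, 68]
-97 7 [57, 60, 63, 63, 64, 64, 66]
-91 8 [59, 60, 60, 61, 62, 62, 62, 63]
-85 6 [56, 58, 59, 59, 61, 62]
-79 7 [55, 57, 59, 59, 59, 61, 62]
-73 11 [53, 54, 54, 55, 56, 57, 58, 58, 59, 59, 59]
-67 13 [33, 36, 36, 38, 42, 45, 46, 47, 48, 52, 55, 56, 56]
-61 23 [20, 23, 26, 28, 29, 34, 40, 41, 41, 42, 42, 43, 44, 44, 46, 47, 48, 49, 50, 60, 60, 62, 62]
-55 32 [34, 37, 38, 39, 40, 43, 43, 49, 50, 51, 51, 55, 56, 56, 56, 57, 57, 58, 59, 59, 60, 61, 61, 61, 62, 62, 62, 63, 63, 64, 64, 65]
-49 20 [20, 21, 21, 41, 43, 45, 46, 47, 49, 49, 50, 50, 50, 51, 53, 55, 60, 60, 60, 65]
```

View pics/s16.png

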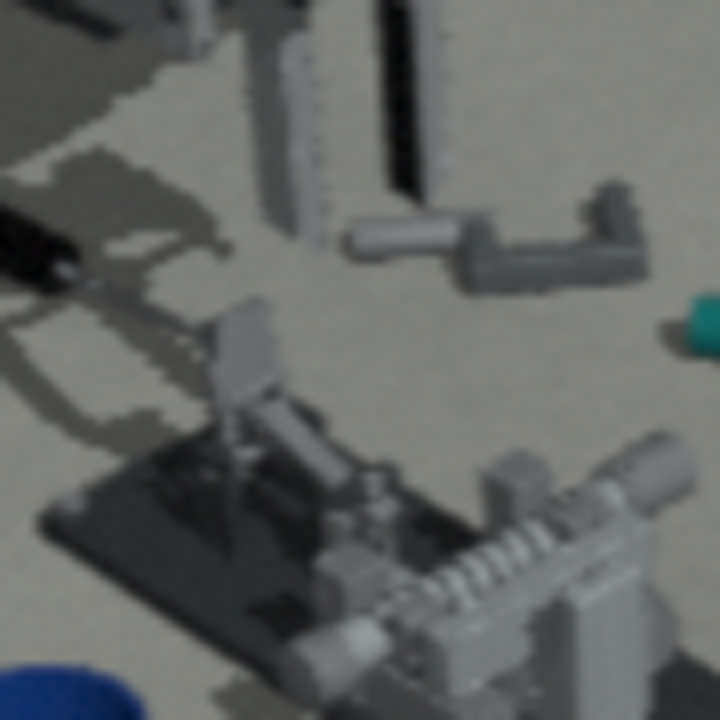

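```bash
python3 -m inch '{"grip":[-1,-1,-1,-1,-1,-1,-1,-1],"travel":[[-0.2,-2,0],[-0.6,-4.7,0],[-0.6,-4.7,0],[-0.6,-4.7,-3],[-0.6,-4.7,-6],[-0.6,-4.7,-7.5],[-0.6,-4.7,-7.5],[-0.6,-4.7,-7.5]],"turn":[[0,0,0],[0,0,0],[0,0,0],[0,0,0],[0,0,0],[0,0,0],[0,0,0],[0,0,0]]}' 15
python3 - <<'E'
from h import *
snap('scene','s17.png',(170,140,260,230),8)
snap('top','t17.png',(262,165,392,230),6)
E
```

```text
clock: 21.05
eef_pos: [569.3, -202.1, 87.3]
eef_rot: [3.137, 0.003, 1.479]
wrist_force: [-0.3, -1.1, -0.1]
finger_gap: 0.2
```

View pics/s17.png

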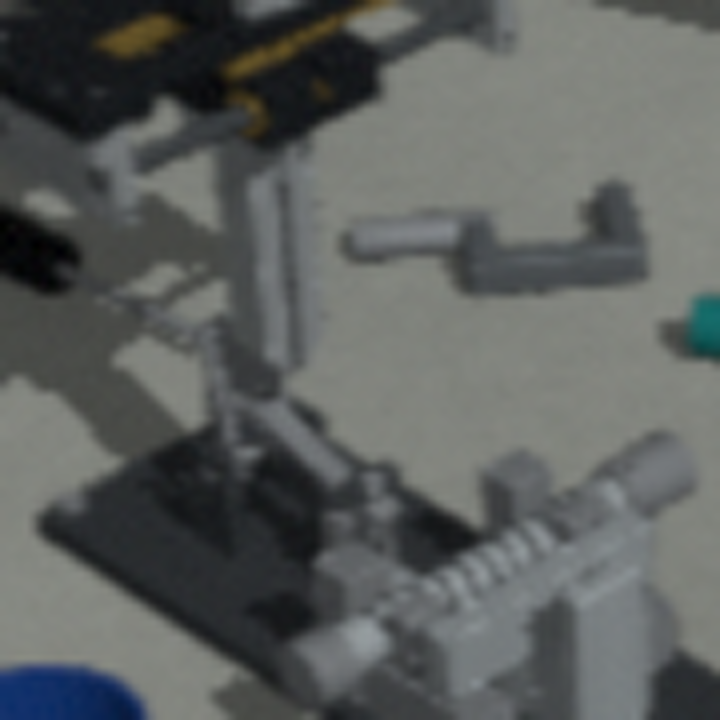

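```bash
python3 -m inch '{"grip":[-1,-1,-1,-1,-1,-1,-1,-1,-1,-1],"travel":[[-0.09,-0.93,-0.1],[-0.14,-1.45,-0.1],[-0.18,-1.92,-0.1],[-0.23,-2.45,-0.2],[-0.29,-3.03,-0.35],[-0.33,-3.5,-0.65],[-0.37,-3.97,-1.06],[-0.41,-4.35,-1.5],[-0.44,-4.71,-2.03],[-0.44,-4.71,-2.03]],"turn":[[0,0,0],[0,0,0],[0,0,0],[0,0,0],[0,0,0],[0,0,0],[0,0,0],[0,0,0],[0,0,0],[0,0,0]]}' 15
python3 - <<'E'
from h import *
snap('scene','s18.png',(160,140,250,230),8)
E
```

```text
clock: 22.4
eef_pos: [564.7, -249.6, 66.5]
eef_rot: [3.137, 0.003, 1.479]
wrist_force: [-0.2, 1.0, 0.0]
finger_gap: 0.3
```

View pics/s18.png

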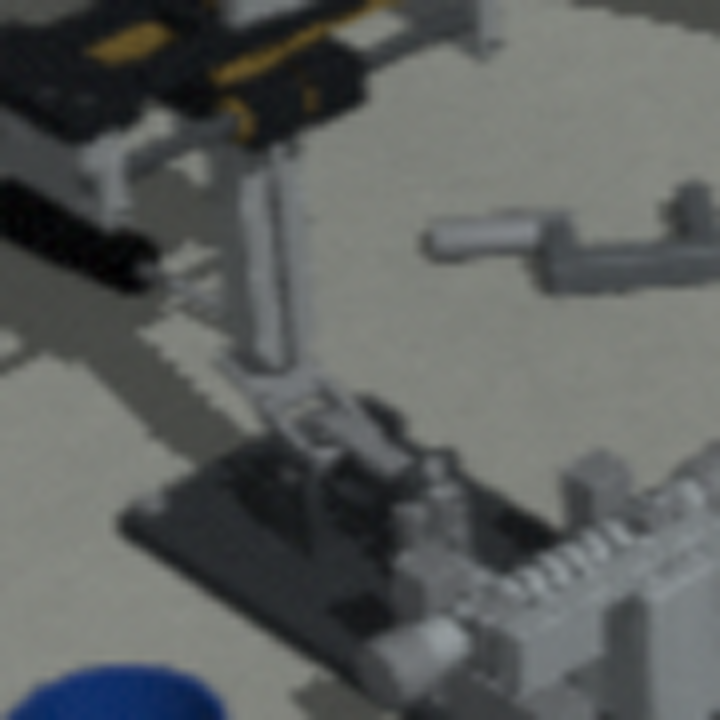

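```bash
python3 -m inch '{"grip":[-1,-1,-1,-1,-1,-1],"travel":[[-0.02,-0.22,-0.5],[-0.04,-0.42,-0.95],[-0.05,-0.52,-1.4],[-0.06,-0.6,-1.75],[-0.06,-0.6,-1.95],[-0.06,-0.6,-1.95]],"turn":[[0,0,0],[0,0,0],[0,0,0],[0,0,0],[0,0,0],[0,0,0]]}' 15
python3 - <<'E'
from h import *
snap('scene','s19.png',(160,140,250,230),8)
E
```

```text
clock: 23.2
eef_pos: [564.2, -255.8, 48.2]
eef_rot: [3.137, 0.003, 1.479]
wrist_force: [-5.4, 1.7, 10.4]
finger_gap: 0.4
```

View pics/s19.png

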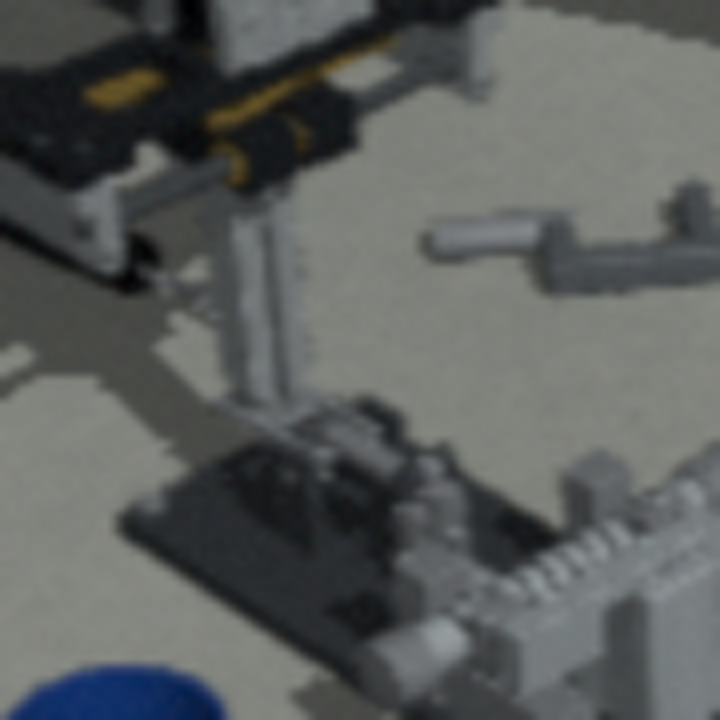

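```bash
python3 -m inch '{"grip":[-1,-1,-1],"travel":[[0,0,-0.15],[0,0,-0.25],[0,0,-0.25]],"turn":[[0,0,0],[0,0,0],[0,0,0]]}' 15
```

```text
clock: 23.62
eef_pos: [564.4, -255.8, 47.9]
eef_rot: [3.136, 0.004, 1.479]
wrist_force: [-11.2, 4.7, 24.0]
finger_gap: 0.1
```

```bash
python3 -m inch '{"grip":[-1,-1,-1,-1,-1,-1,-1,-1,-1,-1],"travel":[[0,0,0.5],[0,0,3],[0,0,6],[0,0,9],[0,0,12],[-4,-2,14],[-9,-4,14],[-14,-6,14],[-19,-8,14],[-19,-8,14]],"turn":[[0,0,0],[0,0,0],[0,0,0],[0,0,0],[0,0,0],[0,0,0],[0,0,0],[0,0,0],[0,0,0],[0,0,0]]}' 15
python3 - <<'E'
from h import *
snap('scene','s20.png',(160,140,280,260),6)
snap('top','t20.png',(262,160,392,240),6)
a=fixp('top',box=(262,155,392,240))
def s(n,x,y,z):
    q=a[(a[:,0]>x[0])&(a[:,0]<x[1])&(a[:,1]>y[0])&(a[:,1]<y[1])&(a[:,2]>z[0])&(a[:,2]<z[1])]
    if len(q):print(n,len(q),'min',np.percentile(q,3,axis=0).round(1),'mean',q.mean(0).round(1),'max',np.percentile(q,97,axis=0).round(1))
s('tab',(45,80),(-25,25),(70,82));s('horns',(-35,-7),(-50,50),(57,68));s('lever',(-165,-128),(-20,20),(30,70));s('pin',(-75,-45),(-16,16),(52,75))
s('g mid',(-15,15),(-25,25),(40,60));s('g +',(-15,20),(64,95),(40,65));s('g -',(-15,20),(-90,-64),(40,65))
E
```

```text
clock: 24.88
eef_pos: [372.1, -336.9, 188.3]
eef_rot: [3.136, 0.004, 1.475]
wrist_force: [0.3, 1.2, -0.1]
finger_gap: 0.4
tab 43 min [ 53.3 -14.6  72.4] mean [57.9  0.1 76.7] max [62.4 13.8 81. ]
horns 92 min [-25.1 -44.   58.5] mean [-17.1   2.3  62.7] max [-8.5 43.6 66.6]
lever 115 min [-157.9  -13.7   44.8] mean [-143.9   -0.7   48.9] max [-130.1   12.7   52.6]
pin 46 min [-73.7  -9.7  52.7] mean [-60.8  -0.5  59.9] max [-50.1   9.4  66.2]
g mid 116 min [ -7.8 -23.3  47.8] mean [ 0.7 -0.3 52.8] max [ 8.5 22.5 57.2]
g + 90 min [-10.7  64.5  48.1] mean [ 1.  77.7 54.7] max [11.2 90.7 60.2]
g - 32 min [ -9.3 -74.8  49.4] mean [  0.9 -69.5  55.3] max [ 10.3 -64.8  61.4]
```

View pics/s20.png

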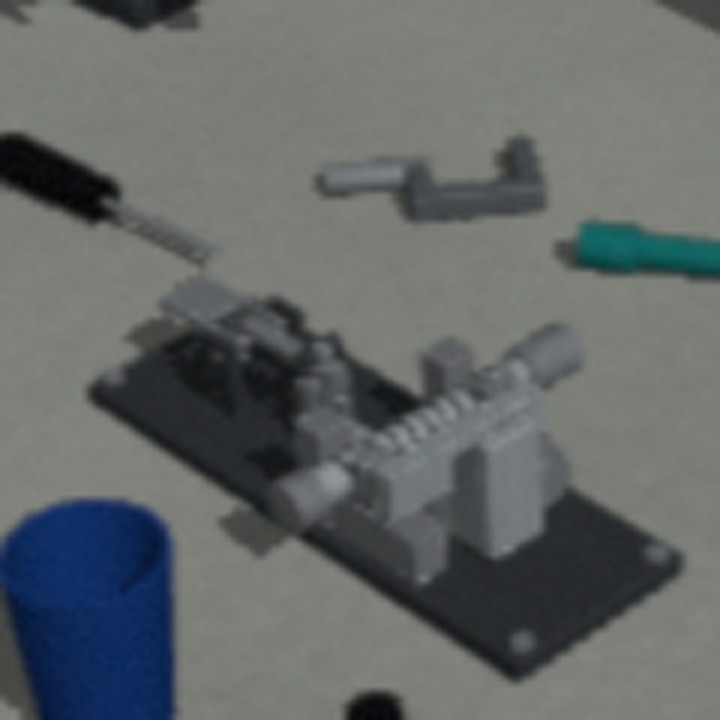

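View pics/t20.png

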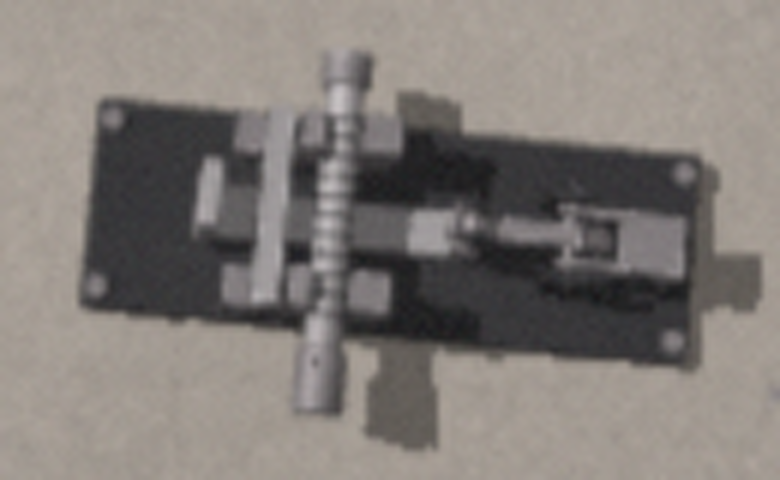

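```bash
python3 - <<'E'
from cell import manip
print(manip.read_state()['clock'],manip.sign_off())
E
```

```text
the job is handed in; nothing more can be done
24.975 None
```

The gauge is clamped in the fixture and the job was handed in at about 25 s of the 64 s allowed; sign-off gives no verdict.

I pulled the gauge straight out of its clips and laid it on the rests. I then pushed the jaw up to it, hooked the claw over the keeper, and pressed the lever down to its stop.

**Last checks from the top camera:**
- **Gauge:** its axis is about 0.8 mm from the clamped place in x, centred in y to within about 1 mm, and parallel to the fixture's y.
- **Jaw:** the tab moved from 61.1 to 57.9 mm. That puts joint jaw near -3.1 mm, which matches the 14 N or so expected when latched; I could not measure the pad force directly.
- **Lever:** it is level at about 49 mm, where 48 mm means shut. The last press met a hard stop at 24 N.
- **Claw:** the pin stands about 60 mm above the bench, as it should when hooked. The tooth behind the keeper is hidden from view, so I infer it from the pin height, the claw slope and the jaw being drawn in.
- **Rest of the bench:** the arm ended clear of everything. In the last views, the things in sight near the fixture look unmoved, but I did not measure their positions again.

One thing went differently from the plan. I expected the lever to be drawn further up while I lowered the claw, but it stayed at about 1.44 rad. The claw still went over the keeper, about 11 mm beyond the bar's centre by my estimate.

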